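Pin a lamp column in the painting cradle

TASK

Roll the white pottery lamp column along the felt bed of the painting cradle, without lifting it or letting it run past, until it lies still and untouched with its axis on the black centre line. Then push the sprung T-handle in so that the pin enters the column's bored end and, holding it in, slide the steel keeper plate fully across, so that the pin stays in when you let go. Leave the cups, the paint pot and the brush where they are.

Things in the scene. Friction and masses are not known exactly. Their poses are not given: they have to be found in the camera images.
- cradle: painting cradle, fixed to the bench: plywood board, grey felt bed (102 mm wide, y -255 to +95 mm, felt 18 mm over the bench) between wooden side and end strips (tops 28 mm over the bench). Origin on the bench under the middle of the centre line. x: along the line, from T-handle to free side; y: along the bed, from the column's start to the line and past it
- tube: lamp column: white cylinder lying on the felt, 70 mm in diameter, 100 mm long, plus a 46 mm collar 20 mm long at each end; about 0.4 kg. Origin mid-axis, 53 mm over the bench; x along its axis, y and z turn as it rolls. The side strips guide it with 1 mm play. It starts 110 to 190 mm short of the line. Let go at 50 mm/s it rolls on by 5 to 10 mm, at 20 mm/s by 1 to 2 mm
- mark (a point): the point over the centre line where the column's middle must come to lie: 53 mm over the bench, level with the column's axis and in line with the pin; axes as the cradle's
- tube_bore (a point): centre of the mouth of the column's bore at the end facing the pin; the bore is 28 mm wide and 20 mm deep
- plunger (a joint): how far the pin is pushed in, in m: 0 out (its start), 0.024 at its stop. It moves in the cradle's +x; the spring pushes back with 4 N at 0 and 13 N at the stop. From 0.017 on the keeper can pass; short of that the pin's thick sleeve blocks it. Trapped by the keeper it rests at about 0.0165
- pin_tip (a point): tip of the steel pin, which slides in an aluminium bearing block (x -85 to -135 mm of the cradle, 74 mm wide, 69 mm high). The pin is 13 mm thick, its nose tapered to 6 mm; out, the tip stands at x = -77 mm of the cradle, about 7 mm short of the column's end
- t_handle (a point): middle of the rear face of the black T-handle on the pin's outer end, where it is pushed: 53 mm over the bench, with the pin out at x = -193 mm of the cradle. A round bar 14 mm thick, 64 mm long along the cradle's y, free above and 31 mm clear of the board below
- keeper (a joint): how far the keeper plate is slid across, in m: 0 to 0.003 open (its start), 0.022 fully across. It slides in the cradle's +y with about 2 N and stays where it is left. Across, its slot straddles the pin's thin rod behind the sleeve and stops the pin from springing back
- keeper_tab (a point): rear part of the -y face of the keeper's thumb tab, pushed towards the cradle's +y. The tab is 4 mm thick, 65 to 88 mm over the bench, above the T-handle, and reaches back to x = -195 mm of the cradle: with the pin in it overhangs the handle's rear face by 20 mm, so fingers holding the handle in by its -y arm can slide along it and push the tab across
- cup_a: a white cup with a handle on the drilled board, 84 mm wide, 62 mm high; origin at the underside
- cup_b: a second, equal cup on the drilled board; origin at the underside
- paint_pot: an earthenware paint mug, 72 mm wide, 78 mm high; origin at the underside
- brush: a paint brush 200 mm long lying on the bench; origin near its middle
Not all that is in view belongs to the job. What is shaped like the tube but turquoise or yellow is not meant.

How it is judged:
On the way, in this order (a step that is already met when the one before it is completed fails the run):
1. the column lies still and untouched on the bed with its axis over the centre line (5 mm) (y of tube in the frame of cradle between -0.005 and 0.005 m and angle between the x axis of tube and the x axis of cradle, either way round below 0.06 rad and linear speed of tube below 0.01 m/s and contact force between tube and the arm below 0.1 N and contact force between tube and the fingers below 0.1 N), for 0.3 s.
2. the pin is pushed into the column's bore (value of joint plunger above 0.0145 m and x of pin_tip in the frame of tube above -0.066 m), for 0.1 s.
3. the keeper is slid across behind the pin's sleeve (value of joint keeper above 0.016 m and value of joint plunger above 0.0145 m), for 0.1 s.
At the end, for the whole second after the job is handed in: the column lies at rest on the felt within 8 mm of the centre line, the pin stands at least 4 mm inside its bore (pushed in by more than 14.5 mm), held there by the keeper, which is at least 16 mm across (all of step 3 and y of tube in the frame of cradle between -0.008 and 0.008 m and x of pin_tip in the frame of tube above -0.066 m and z of tube in the frame of cradle below 0.058 m and linear speed of tube below 0.01 m/s); the robot touches nothing.
It fails at once if the column has run past the centre line by more than 12 mm (y of tube in the frame of cradle above 0.012 m).
It fails at once if the column is lifted off the bed (z of tube in the frame of cradle above 0.063 m).
It fails at once if a cup, the paint pot or the brush is displaced by more than 20 mm (distance of any of cup_a, cup_b, paint_pot, brush from where it was at the start of the episode above 0.02 m).
It also fails if it takes over 67 s, if anything falls off the work surface, if the arm or the gripper's body presses on something with over 40 N, if the wrist force passes 120 N, or if a joint passes its speed limit or range.

ROBOT

A 7-joint arm with a two-finger parallel gripper is mounted at the origin on the work surface. World frame = base frame: x ahead of the robot, y to its left, z up, the work surface at z = 0. Lengths are in m, angles in rad, forces in N, time in s.
With the tool pointing down it reaches from about 0.425 to 0.875 m from the base axis. Payload 4.7 kg.
Tool frame: the origin (TCP) lies at the very end of the fingers, on their centre line; the grasp point (between the pads) lies 19 mm behind it; z points along the fingers, y is the line along which they close (so a half turn about z gives the same grasp; the last joint's range is limited). The gripper opens to 87 mm and grips with 3 to 60 N. Pads are 19 mm wide; open, the fingers measure 117 mm over their backs; the gripper's body (75 mm by 190 mm) begins 51 mm behind the grasp point.
Start: joints at [1.332, 0.321, -0.07, 1.45, 0.023, 1.371, -0.057], TCP at [0.163, -0.629, 0.199] pointing down, gripper open.
Joint ranges: [-2.86, 2.86], [-0.3, 2.09], [-1.38, 1.24], [0.06, 2.45], [-1.56, 4.7], [0.09, 2.05], [-2.69, 2.69]. Speed limits (rad/s): [2.57, 2.57, 3.14, 3.14, 3.14, 3.14, 3.14].

INTERFACE

Orientations are given as a rotation vector (axis times angle).
In Python, from bench import ctrl, vision gives the robot as it stands.
- The arm moves only by the tool jog_arm, never from a script. Its argument "increments" is a list of rows, each an object of numbers: "tx", "ty", "tz": the shift along the tool's x, y, z in mm; "wx", "wy", "wz": the turn, a rotation vector about the tool's x, y, z in rad; "gripper": the opening, from 0 (shut) to 1 (fully open). In form: [{"tx": .., "ty": .., "tz": .., "wx": .., "wy": .., "wz": .., "gripper": ..}, ...]. A call has exactly 5 rows; each row is the pose to reach, as a shift and turn from the pose commanded when the call began, along the tool's axes at that moment; what a row does not reach only later rows make up. A row lasts 1/12 s, in which the tool goes at most 41.7 mm and 7.16 degrees, less where a joint would pass 70% of its speed; a pose out of reach is approached as far as the arm can. A call with a gripper value outside its range is refused whole. The fingers move at their own pace and stop on an object; "grip_force" is the grip in N (left out, the last holds). Time passes only in rows, so rows that repeat a pose let the fingers close, or fill a call up. It gives the time, the measured TCP pose, the force, the opening and the grip force at its end, in the units of the state.
- ctrl.get_state(): the state, without advancing time (a new reading comes with each control period).
- vision.get_image(name): name is "side" or "top"; returns a dict with "color" (480x640x3 uint8, blue, green, red), "fx", "fy", "cx", "cy" (pixels), "extrinsics" (4x4, takes a point from world to camera coordinates). Camera axes: x right, y down, z forward; pixel columns grow to the right and rows downward; lengths in m; the calibration is good to about 2 mm. A picture is of the moment at which its call begins. There is no depth.
- ctrl.close_job(): hands the job in; it is judged then, once.
Trained networks look in the newest picture that a camera, given by its name, has taken for a name from the list of things; names that differ only in an ending like _2 or _b are one class to them, and where a whole thing is asked for, a point or a joint stands for the part that bears it (a point fixed in the world has none). Each returns a list of dicts, best first, with "conf" (0 to 1); they miss things now and then, are a little off and sometimes report something else, mostly with a low value. They report only what shows in the picture. A call takes as long as a camera call. They do not tell look-alikes from the thing itself.
- vision.spot_in(camera, thing): "bbox" ([left, top, right, bottom] in pixels, round what is visible of it).
The state is a dict: "time": time; "joint_positions": joint angles; "qd": joint speeds; "joint_torque": joint torques, N m; "position": TCP position; "tool_rot": TCP orientation; "ft_force": force on the tool from outside, world axes, zero at the start; "torque": the same for the moment, N m; "grip_width": opening from 0.0 (shut) to 1.0 (fully open); "grip_force": force on a finger pad.
Only numpy, scipy, OpenCV 4.12 (cv2) and the standard library are available. Lean on these libraries where they do the work, as an engineer would, in place of code of your own. Each camera call takes 0.05 s, during which the arm holds its last target. There are 200 camera calls.

## Working session

There is one attempt and no reset: what is moved stays moved. The work goes in short steps, Python scripts to look and compute and a tool call to move; the robot and the scene stay as the last step left them, time stands still between calls to the robot, and variables do not carry over. Pictures are saved under pics/ and viewed, at most 10 in all, crops included, and the job is handed in when it is done.

Besides the shell and the picture viewer there is one more tool, called after ">>>" by a JSON object that holds its "op" and its "data", one argument or row to a line. jog_arm: Moves the arm, as the interface text tells. Its arguments: {"type":"object","properties":{"increments":{"type":"array"},"grip_force":{"type":"number"}},"required":["increments"]}

```bash
mkdir -p pics; ls; python3 - <<'E'
from bench import ctrl, vision
import cv2
s=ctrl.get_state(); print({k:s[k] for k in s})
for c in ["side","top"]:
    i=vision.get_image(c); cv2.imwrite(f"pics/{c}0.png",i["color"])
    print(c,i["fx"],i["fy"],i["cx"],i["cy"],i["extrinsics"])
    for t in ["tube","cradle","t_handle","keeper_tab","pin_tip","cup_a","paint_pot","brush"]:
        print(t,[([round(float(v)) for v in d["bbox"]],round(float(d["conf"]),2)) for d in vision.spot_in(c,t)])
E
```

```text
pics
{'time': 0.0, 'joint_positions': array([ 1.33210126,  0.32180207, -0.07011876,  1.45165276,  0.02262873,
        1.37079607, -0.05692587]), 'qd': array([ 1.05907440e-03, -6.05162473e-04, -5.21297774e-04,  8.14069526e-04,
        2.67795620e-03, -6.53957555e-04, -8.96716706e-05]), 'joint_torque': array([-7.81028521e-04, -4.91299438e+01, -4.04430740e-01, -3.12535250e+01,
       -6.39495696e-02,  4.35906218e-02,  1.52130874e-04]), 'position': array([ 0.16238503, -0.6287828 ,  0.19788659]), 'tool_rot': array([-3.11469914e+00, -3.95867188e-01,  5.48588071e-04]), 'ft_force': array([-0.71029348, -0.05690102,  1.35445334]), 'torque': array([ 0.00622256, -0.01483172, -0.02732561]), 'grip_force': 0.0, 'grip_width': 0.9988972223376545}
side 504.60186496544446 504.60186496544446 327.76509257203253 243.22203807731339 [[ 0.96408747 -0.26555361 -0.00407693 -0.48005095]
 [-0.1676067  -0.59644185 -0.78496185  0.16801966]
 [ 0.2060178   0.75745521 -0.61953069  1.08754047]
 [ 0.          0.          0.          1.        ]]
tube [([226, 215, 256, 264], 0.95), ([252, 282, 290, 341], 0.88), ([349, 2
[... 308 characters left out ...]
2], 0.84)]
brush [([406, 408, 502, 453], 0.56)]
top 581.4105600264724 581.4105600264724 319.90259733015864 246.55832867047573 [[ 0.01267567 -0.99987439 -0.00951519  0.02274971]
 [-0.99832085 -0.01211691 -0.05664511  0.4985649 ]
 [ 0.0565227   0.01021723 -0.99834903  1.71911001]
 [ 0.          0.          0.          1.        ]]
tube [([339, 287, 389, 314], 0.95), ([336, 184, 370, 232], 0.93), ([251, 289, 301, 319], 0.73)]
cradle [([269, 148, 406, 265], 0.73)]
t_handle [([277, 236, 298, 255], 0.41)]
keeper_tab [([269, 147, 405, 266], 0.62)]
pin_tip []
cup_a [([159, 235, 194, 262], 0.94), ([175, 186, 206, 218], 0.59)]
paint_pot [([447, 252, 476, 280], 0.6)]
brush [([471, 184, 480, 243], 0.6)]
```

```bash
python3 - <<'E'
import cv2
im=cv2.imread("pics/top0.png")[130:290,240:440]; cv2.imwrite("pics/topc.png",cv2.resize(im,None,fx=4,fy=3.75,interpolation=cv2.INTER_CUBIC))
im=cv2.imread("pics/side0.png")[200:350,280:460]; cv2.imwrite("pics/sidec.png",cv2.resize(im,None,fx=4,fy=4,interpolation=cv2.INTER_CUBIC))
E
```

```text
(no output)
```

View pics/top0.png

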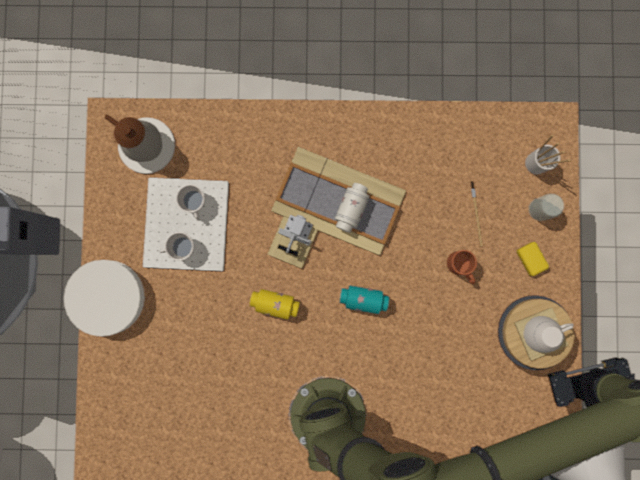

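View pics/topc.png

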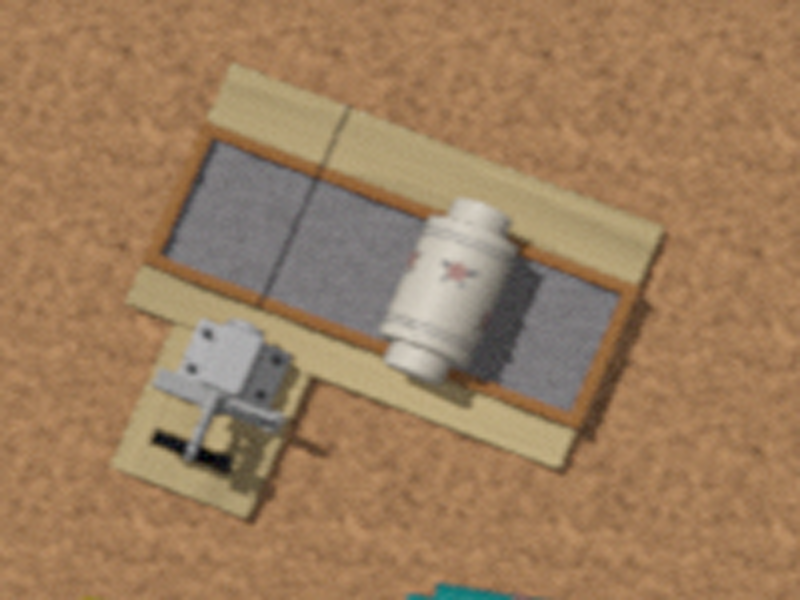

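View pics/sidec.png

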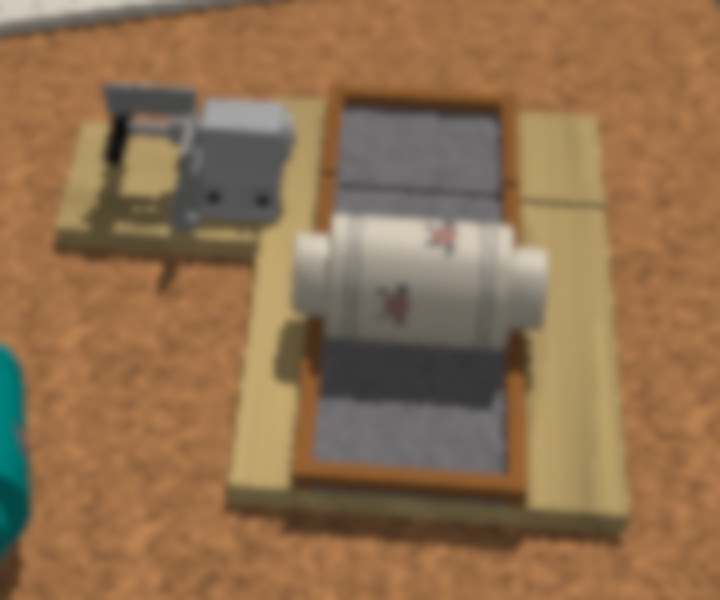

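White column in the cradle at top (353,208) is the one; look-alikes are turquoise (365,300) and yellow (276,305), both loose on the bench. In the top crop the black line runs from (318,180) to (262,303), and the T-handle is at lower left (190,450). Next I fit the cradle pose.

```bash
cat > h.py <<'E'
import numpy as np, cv2
from bench import ctrl, vision
from scipy.optimize import least_squares
from scipy.spatial.transform import Rotation as R
def cam(n): return vision.get_image(n)
def proj(i,P):
    E=i["extrinsics"]; p=np.atleast_2d(P)@E[:3,:3].T+E[:3,3]
    return np.c_[i["fx"]*p[:,0]/p[:,2]+i["cx"], i["fy"]*p[:,1]/p[:,2]+i["cy"]]
def c2w(q,P):
    P=np.atleast_2d(P); c,s=np.cos(q[2]),np.sin(q[2])
    return np.c_[q[0]+c*P[:,0]-s*P[:,1], q[1]+s*P[:,0]+c*P[:,1], P[:,2]]
def w2c(q,p):
    d=np.array(p[:2])-q[:2]; c,s=np.cos(q[2]),np.sin(q[2]); return np.array([c*d[0]+s*d[1],-s*d[0]+c*d[1],p[2]])
E
python3 - <<'E'
from h import *
t,s=cam("top"),cam("side")
P=np.array([[51,95,18],[-51,95,18],[51,-255,18],[-51,-255,18],[51,0,18],[-51,0,18]])/1e3
ut=np.array([[213,140],[165,255],[620,292],[575,410],[318,180],[262,303]])/[4,3.75]+[240,130]
us=np.array([[503,108],[343,108],[508,470],[313,462],[500,192],[337,188]])/4+[280,200]
Ps=P.copy(); Ps[2:4,2]=.028
f=lambda q:np.r_[(proj(t,c2w(q,P))-ut).ravel(),(proj(s,c2w(q,Ps))-us).ravel()]
for th in [0,1.5,3,-1.5]:
    r=least_squares(f,[.6,0,th],loss="soft_l1",f_scale=.5)
    print(r.x,r.cost)
    if th==0 or r.cost<b.cost: b=r
q=b.x; np.save("q.npy",q); print(f(q).reshape(-1,2).round(1))
# column y from body silhouettes: top crop body end edges, axis points
for n,i in [("top",t),("side",s)]:
  for yy in (-.11,-.13,-.15,-.17): print(n,yy,proj(i,c2w(q,[[-.07,yy,.053],[.07,yy,.053]])).round(1).tolist())
for nm,p in dict(th=[-.193,0,.053],tab=[-.195,-.012,.08],mark=[0,0,.053]).items(): print(nm,c2w(q,p),proj(t,c2w(q,p)),proj(s,c2w(q,p)))
print(t["color"].shape)
E
```

```text
[ 0.65865683  0.05405669 -0.37281794] 15.045565998681159
[ 0.65865684  0.05405669 -0.37281798] 15.045565998691465
[0.69858459 0.06061408 3.43123169] 588.1105895382035
[ 0.65865683  0.05405669 -0.37281795] 15.045565998681976
[[-4.  -1.9]
 [-4.9 -1.3]
 [ 2.8  1. ]
 [ 1.4  1.2]
 [-0.9 -0.8]
 [ 0.2 -2.2]
 [-1.3 -0.6]
 [-0.2 -2.9]
 [ 0.4  4.9]
 [-0.1  3.3]
 [ 0.   1. ]
 [-0.4 -0.5]]
top -0.11 [[337.8, 227.2], [355.7, 183.0]]
top -0.13 [[344.1, 229.7], [362.0, 185.6]]
top -0.15 [[350.5, 232.3], [368.3, 188.1]]
top -0.17 [[356.8, 234.9], [374.7, 190.7]]
side -0.11 [[353.8, 264.0], [415.7, 268.0]]
side -0.13 [[353.2, 269.7], [416.0, 273.8]]
side -0.15 [[352.6, 275.6], [416.3, 279.9]]
side -0.17 [[352.0, 281.7], [416.6, 286.1]]
th [[0.47891504 0.12435525 0.053     ]] [[286.95604623 252.02921086]] [[306.90495841 231.88743202]]
tab [[0.47268153 0.11390808 0.08      ]] [[289.94011539 253.80022614]] [[305.08043583 225.89799752]]
mark [[0.65865683 0.05405669 0.053     ]] [[311.89937277 191.06325291]] [[385.29273324 236.57500869]]
(480, 640, 3)
```

```bash
python3 - <<'E'
from h import *
t,s=cam("top"),cam("side")
ut=np.array([[213,140],[165,255],[620,292],[575,410],[318,180],[262,303]])/[4,3.75]+[240,130]
us=np.array([[503,108],[343,108],[508,470],[313,462],[500,192],[337,188]])/4+[280,200]
def PP(a,b):
    P=np.array([[51,a,18],[-51,a,18],[51,b,18],[-51,b,18],[51,0,18],[-51,0,18]])/1e3
    Ps=P.copy(); Ps[2:4,2]=.028; return P,Ps
def f(q):
    P,Ps=PP(q[3]*1e3,q[4]*1e3); return np.r_[(proj(t,c2w(q,P))-ut).ravel(),(proj(s,c2w(q,Ps))-us).ravel()]
b=least_squares(f,[.66,.05,-.37,.085,-.245],loss="soft_l1",f_scale=.5)
q=b.x[:3]; np.save("q.npy",q); print(b.x,b.cost,f(b.x).reshape(-1,2).round(1).tolist())
print("r",proj(t,c2w(q,[[-.193,0,.053],[-.193,-.032,.053],[-.193,.032,.053]])).tolist(),proj(s,c2w(q,[[-.193,0,.053],[-.193,-.032,.053],[-.193,.032,.053]])).tolist())
# tube silhouette: body bright white mask, fit y by matching extreme edges along cradle y
for n,i in [("top",t),("side",s)]:
    hsv=cv2.cvtColor(i["color"],cv2.COLOR_BGR2HSV); m=((hsv[...,1]<60)&(hsv[...,2]>130)).astype(np.uint8)
    u=proj(i,c2w(q,[0,-.14,.053]))[0]; k,l,st,ce=cv2.connectedComponentsWithStats(m)
    L=l[int(u[1]),int(u[0])]; print(n,"label",L,st[L],ce[L]);
    r=least_squares(lambda y:(proj(i,c2w(q,[y[1],y[0],.06]))[0]-ce[L]),[-.14,0]); print(r.x)
E
```

```text
[ 0.65838415  0.0526248  -0.37498458  0.08338256 -0.24429289] 4.760096529636419 [[0.1, -0.4], [-0.9, 0.2], [-0.1, -0.0], [-1.6, 0.1], [-0.4, -0.7], [0.7, -2.2], [-1.0, 2.4], [-0.3, 0.0], [0.2, 1.6], [-0.0, -0.0], [0.2, 1.4], [-0.4, -0.2]]
r [[287.31287697530945, 252.07469000619156], [297.46447421538295, 256.2186076379491], [277.1728557402938, 247.9354977403375]] [[306.9565853286743, 232.13985395926966], [305.1303689935954, 240.05961406837733], [308.7110898790716, 224.53108665028327]]
top label 16 [333 183  35  48 929] [350.18622174 206.07642626]
[-1.19118248e-01  5.59638045e-05]
side label 0 [     0      0    640    480 293091] [320.08285481 245.04118857]
[-0.05632824 -0.15355943]
```

```bash
cat >> h.py <<'E'
q=np.load("q.npy")
def go(*pts):
    """chain of cradle-frame targets (x,y,z mm), shifts in current tool axes (mm); tool yaw goal tool x = cradle x"""
    s=ctrl.get_state(); Rt=R.from_rotvec(s["tool_rot"])
    print("t",round(s["time"],2),"cradle",(w2c(q,s["position"])*1e3).round(1),"F",s["ft_force"].round(1),"w",round(s["grip_width"],3))
    c,n=np.cos(q[2]),np.sin(q[2]); G=R.from_matrix(np.array([[c,n,0],[n,-c,0],[0,0,-1]]))
    print("turn",(Rt.inv()*G).as_rotvec().round(3))
    for p in pts: print(p,"shift",(Rt.inv().apply(c2w(q,np.array(p)/1e3)[0]-s["position"])*1e3).round(1))
E
python3 -c "
from h import *
go((0,-127,380),(0,-127,150),(0,-127,38))"
```

```text
t 1.1 cradle [-211.6 -816.2  199. ] F [ 0.  -0.4  0.1] w 0.998
turn [0.    0.    0.628]
(0, -127, 380) shift [ 576.1 -433.5 -181.1]
(0, -127, 150) shift [ 576.1 -433.5   48.9]
(0, -127, 38) shift [ 576.1 -433.5  160.9]
```

>>> {"op": "jog_arm", "data": {
  "increments": [
    {"tz":-40},
    {"tz":-80},
    {"tz":-120},
    {"tz":-160},
    {"tz":-180}
  ]
}}

```text
validation failed for argument at $.in...
```

>>> {"op": "jog_arm", "data": {
  "increments": [
    {"tx":0,"ty":0,"tz":-40,"wx":0,"wy":0,"wz":0,"gripper":1},
    {"tx":0,"ty":0,"tz":-80,"wx":0,"wy":0,"wz":0,"gripper":1},
    {"tx":0,"ty":0,"tz":-120,"wx":0,"wy":0,"wz":0,"gripper":1},
    {"tx":0,"ty":0,"tz":-160,"wx":0,"wy":0,"wz":0,"gripper":1},
    {"tx":0,"ty":0,"tz":-180,"wx":0,"wy":0,"wz":0,"gripper":1}
  ]
}}

```text
time: 1.52
position: [0.1629, -0.6302, 0.3852]
tool_rot: [3.109, 0.395, 0.002]
ft_force: [0.1, -0.0, 0.3]
grip_width: 0.997
grip_force: 0.0
```

>>> {"op": "jog_arm", "data": {
  "increments": [
    {"tx":32,"ty":-24,"tz":0,"wx":0,"wy":0,"wz":0,"gripper":1},
    {"tx":64,"ty":-48,"tz":0,"wx":0,"wy":0,"wz":0,"gripper":1},
    {"tx":96,"ty":-72,"tz":0,"wx":0,"wy":0,"wz":0,"gripper":1},
    {"tx":128,"ty":-96,"tz":0,"wx":0,"wy":0,"wz":0,"gripper":1},
    {"tx":160,"ty":-120,"tz":0,"wx":0,"wy":0,"wz":0,"gripper":1}
  ]
}}

```text
time: 1.93
position: [0.2884, -0.4715, 0.3791]
tool_rot: [3.116, 0.396, 0.0]
ft_force: [1.7, -0.3, -0.5]
grip_width: 1.002
grip_force: 0.0
```

>>> {"op": "jog_arm", "data": {
  "increments": [
    {"tx":32,"ty":-24,"tz":0,"wx":0,"wy":0,"wz":0,"gripper":1},
    {"tx":64,"ty":-48,"tz":0,"wx":0,"wy":0,"wz":0,"gripper":1},
    {"tx":96,"ty":-72,"tz":0,"wx":0,"wy":0,"wz":0,"gripper":1},
    {"tx":128,"ty":-96,"tz":0,"wx":0,"wy":0,"wz":0,"gripper":1},
    {"tx":160,"ty":-120,"tz":0,"wx":0,"wy":0,"wz":0,"gripper":1}
  ]
}}

```text
time: 2.35
position: [0.4132, -0.3152, 0.3793]
tool_rot: [3.116, 0.396, 0.001]
ft_force: [0.8, -0.6, -0.4]
grip_width: 1.003
grip_force: 0.0
```

>>> {"op": "jog_arm", "data": {
  "increments": [
    {"tx":32,"ty":-24,"tz":0,"wx":0,"wy":0,"wz":0.12,"gripper":1},
    {"tx":64,"ty":-48,"tz":0,"wx":0,"wy":0,"wz":0.24,"gripper":1},
    {"tx":96,"ty":-72,"tz":0,"wx":0,"wy":0,"wz":0.36,"gripper":1},
    {"tx":128,"ty":-96,"tz":0,"wx":0,"wy":0,"wz":0.48,"gripper":1},
    {"tx":160,"ty":-120,"tz":0,"wx":0,"wy":0,"wz":0.6,"gripper":1}
  ]
}}

```text
time: 2.77
position: [0.5273, -0.1731, 0.3793]
tool_rot: [3.105, -0.47, 0.001]
ft_force: [0.4, -0.9, 0.3]
grip_width: 1.0
grip_force: 0.0
```

```bash
python3 -c "
from h import *
go((0,-127,250),(0,-127,110),(0,-127,38))
i=cam('top')
for c in('top','side'): print(c,[(d['bbox'],d['conf']) for d in vision.spot_in(c,'tube')])
"
```

```text
t 2.77 cradle [ -39.3 -258.1  379.3] F [ 0.4 -0.9  0.3] w 1.0
turn [ 0.001 -0.001  0.074]
(0, -127, 250) shift [  48.9 -127.9  129.3]
(0, -127, 110) shift [  48.8 -128.   269.3]
(0, -127, 38) shift [  48.7 -128.   341.3]
top [([338.4, 285.5, 387.5, 313.2], 0.91), ([334.1, 181.8, 368.4, 233.3], 0.88), ([250.0, 289.3, 303.1, 318.1], 0.62)]
side [([226.5, 216.1, 258.8, 263.3], 0.86), ([252.2, 281.5, 288.5, 343.5], 0.77), ([348.9, 256.7, 414.1, 286.5], 0.7)]
```

```bash
cat >> h.py <<'E'
def tubebb(i,y):
    a=np.linspace(0,2*np.pi,40); P=[]
    for x,r in((-.05,.035),(.05,.035),(-.07,.023),(.07,.023)): P.append(np.c_[np.full(40,x),y+r*np.cos(a),.053+r*np.sin(a)])
    u=proj(i,c2w(q,np.vstack(P))); return np.r_[u.min(0),u.max(0)]
def tuby(c):
    i=cam(c); best=None
    for d in vision.spot_in(c,"tube"):
        r=least_squares(lambda y:tubebb(i,y[0])-np.array(d["bbox"]),[-.1],loss="soft_l1",f_scale=1)
        if best is None or r.cost<best[1]: best=(r.x[0]*1e3,r.cost,(tubebb(i,r.x[0])-d["bbox"]).round(1))
    return best
E
python3 -c "
from h import *
print(tuby('top'),tuby('side'))"
```

```text
(np.float64(-125.27758379128498), np.float64(1.9954619018840318), array([-2. , -0.1,  0.9,  1. ])) (np.float64(-127.85891787397836), np.float64(4.525326514163414), array([ 3.8, -1.4,  0.5,  1.4]))
```

>>> {"op": "jog_arm", "data": {
  "increments": [
    {"tx":10,"ty":-26,"tz":28,"wx":0,"wy":0,"wz":0.074,"gripper":1},
    {"tx":20,"ty":-52,"tz":56,"wx":0,"wy":0,"wz":0.074,"gripper":1},
    {"tx":30,"ty":-78,"tz":84,"wx":0,"wy":0,"wz":0.074,"gripper":1},
    {"tx":40,"ty":-104,"tz":112,"wx":0,"wy":0,"wz":0.074,"gripper":1},
    {"tx":49,"ty":-128,"tz":135,"wx":0,"wy":0,"wz":0.074,"gripper":1}
  ]
}}

```text
time: 3.53
position: [0.6104, -0.0671, 0.242]
tool_rot: [3.087, -0.58, -0.002]
ft_force: [0.1, -0.1, 0.8]
grip_width: 0.998
grip_force: 0.0
```

>>> {"op": "jog_arm", "data": {
  "increments": [
    {"tx":0,"ty":0,"tz":30,"wx":0,"wy":0,"wz":0,"gripper":1},
    {"tx":0,"ty":0,"tz":60,"wx":0,"wy":0,"wz":0,"gripper":1},
    {"tx":0,"ty":0,"tz":90,"wx":0,"wy":0,"wz":0,"gripper":1},
    {"tx":0,"ty":0,"tz":120,"wx":0,"wy":0,"wz":0,"gripper":1},
    {"tx":0,"ty":0,"tz":137,"wx":0,"wy":0,"wz":0,"gripper":1}
  ]
}}

```text
time: 3.95
position: [0.6081, -0.0686, 0.1032]
tool_rot: [3.086, -0.58, -0.007]
ft_force: [-0.5, -1.6, -0.2]
grip_width: 1.0
grip_force: 0.0
```

```bash
python3 -c "
from h import *
go((0,-127,100),(0,-127,38))
i=cam('side'); im=i['color'][150:320,290:470]; cv2.imwrite('pics/s1.png',cv2.resize(im,None,fx=3.5,fy=3.5,interpolation=cv2.INTER_CUBIC))"
```

```text
t 3.95 cradle [  -2.4 -131.2  103.2] F [-0.5 -1.6 -0.2] w 1.0
turn [0.002 0.004 0.004]
(0, -127, 100) shift [ 2.5 -4.2  3.2]
(0, -127, 38) shift [ 2.7 -4.3 65.2]
```

View pics/s1.png

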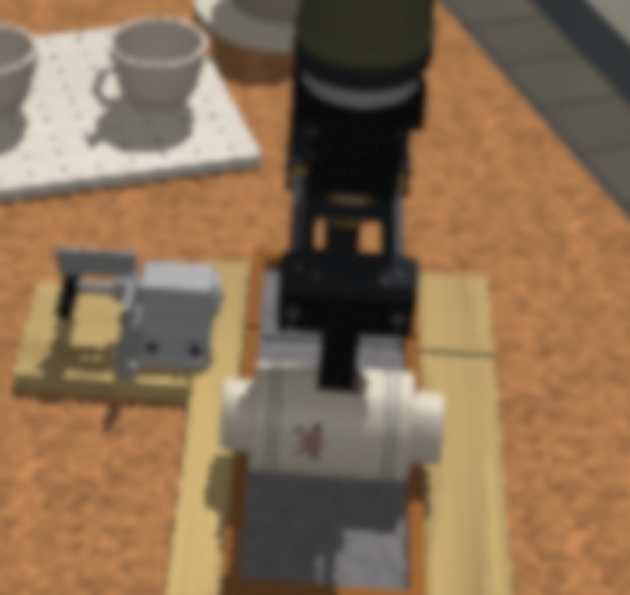

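```bash
python3 -c "
from h import *
i=cam('side')
for y in (-73,-80,-88,-120,-175,-182,-189): print(y,(((proj(i,c2w(q,[0,y/1e3,.103]))[0])-[290,150])*3.5).round())
s=ctrl.get_state();print(s['position'],w2c(q,s['position'])); go((0,-127,38))
print(tuby('side'))"
```

```text
-73 [337. 311.]
-80 [337. 318.]
-88 [337. 326.]
-120 [336. 357.]
-175 [335. 415.]
-182 [334. 423.]
-189 [334. 430.]
[ 0.60730466 -0.06843515  0.10312615] [-0.00319095 -0.13135617  0.10312615]
t 4.05 cradle [  -3.2 -131.4  103.1] F [-0.4 -0.6  0.1] w 1.003
turn [0.002 0.007 0.004]
(0, -127, 38) shift [ 3.7 -4.5 65.1]
(np.float64(-125.52744871409571), np.float64(3.2443789357092667), array([ 1.1, -1.3,  2.5,  1.1]))
```

```bash
python3 -c "
from h import *
i=cam('side');j=cam('top')
im=i['color'][215:300,340:430].copy(); A=cv2.resize(im,None,fx=6,fy=6,interpolation=cv2.INTER_CUBIC)
for y in (-88,-175):
  for z in (103,173):
    u=(proj(i,c2w(q,[-.003,y/1e3,z/1e3]))[0]-[340,215])*6; cv2.circle(A,tuple(int(v) for v in u),3,(0,0,255) if y<-100 else (0,255,0),-1)
u0=proj(j,c2w(q,[0,-.13,.1]))[0].astype(int); print(u0)
B=cv2.resize(j['color'][u0[1]-42:u0[1]+43,u0[0]-22:u0[0]+22],None,fx=6,fy=6,interpolation=cv2.INTER_CUBIC)
cv2.imwrite('pics/s2.png',np.hstack([A,B]))"
```

```text
[354 205]
```

View pics/s2.png

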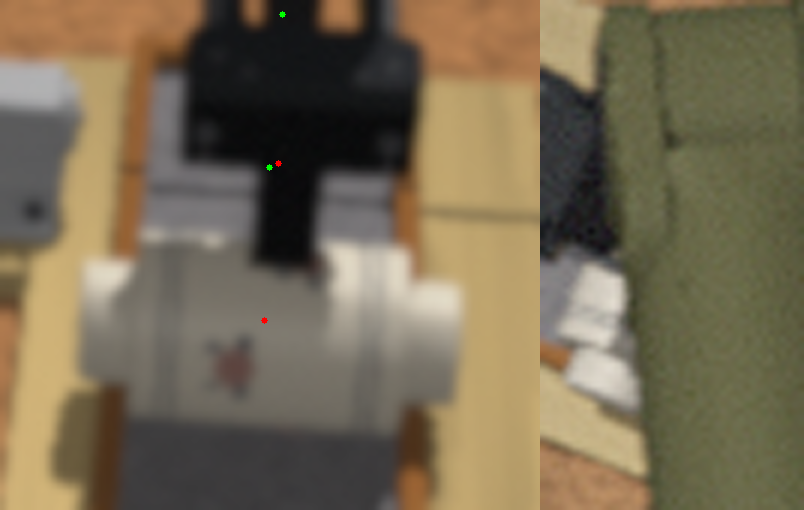

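>>> {"op": "jog_arm", "data": {
  "increments": [
    {"tx":3,"ty":-4,"tz":0,"wx":0,"wy":0,"wz":0,"gripper":0.5},
    {"tx":3,"ty":-4,"tz":0,"wx":0,"wy":0,"wz":0,"gripper":0.5},
    {"tx":3,"ty":-4,"tz":0,"wx":0,"wy":0,"wz":0,"gripper":0.5},
    {"tx":3,"ty":-4,"tz":0,"wx":0,"wy":0,"wz":0,"gripper":0.5},
    {"tx":3,"ty":-4,"tz":0,"wx":0,"wy":0,"wz":0,"gripper":0.5}
  ]
}}

```text
time: 4.67
position: [0.6149, -0.0638, 0.1071]
tool_rot: [3.088, -0.576, 0.0]
ft_force: [-0.1, -0.2, -0.4]
grip_width: 0.708
grip_force: 0.0
```

```bash
python3 -c "
from h import *
go((0,-127,103))
i=cam('side')
im=i['color'][200:300,330:430].copy(); A=cv2.resize(im,None,fx=5,fy=5,interpolation=cv2.INTER_CUBIC)
for y in (-80,-105,-127,-149,-174):
    u=(proj(i,c2w(q,[.03,y/1e3,.1]))[0]-[330,200])*5; cv2.circle(A,tuple(int(v) for v in u),3,(0,0,255),-1); print(y,u)
cv2.imwrite('pics/s3.png',A)"
```

```text
t 4.67 cradle [   2.1 -124.2  107.1] F [-0.1 -0.2 -0.4] w 0.708
turn [ 0.    -0.     0.006]
(0, -127, 103) shift [-2.2  2.8  4.1]
-80 [347.82948079 213.8266402 ]
-105 [348.11325634 248.60589714]
-127 [348.37130874 280.23255068]
-149 [348.63754732 312.86249295]
-174 [348.95053127 351.22150376]
```

View pics/s3.png

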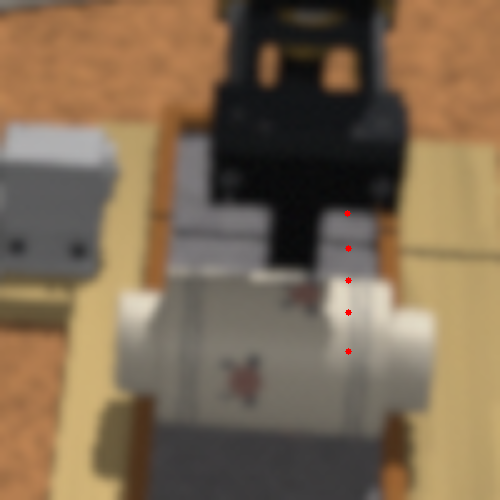

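```bash
python3 -c "
from h import *
j=cam('top'); i=cam('side')
p=np.array([.1624,-.6288,.198]); a=.253
for z in (0,.07,.12,.2):
  for o in (-.095,0,.095):
    P=p+np.array([np.cos(a-np.pi/2)*o,np.sin(a-np.pi/2)*o,z]); print(z,o,proj(j,P).round())
# depth-of-tip hypothesis using image s2 tip (387,259) & s3 body bottom corners
s=ctrl.get_state(); print(s['position'],s['joint_positions'].round(3))
for k,n in ((i,'side'),(j,'top')): print(n,'cam pos',(-k['extrinsics'][:3,:3].T@k['extrinsics'][:3,3]).round(3), w2c(q,-k['extrinsics'][:3,:3].T@k['extrinsics'][:3,3]).round(3))
im=j['color'][150:270,230:410]; cv2.imwrite('pics/t3.png',cv2.resize(im,None,fx=4.4,fy=4.4,interpolation=cv2.INTER_CUBIC))"
```

```text
0 -0.095 [[533. 382.]]
0 0 [[568. 374.]]
0 0.095 [[604. 365.]]
0.07 -0.095 [[543. 387.]]
0.07 0 [[580. 378.]]
0.07 0.095 [[617. 369.]]
0.12 -0.095 [[551. 391.]]
0.12 0 [[589. 382.]]
0.12 0.095 [[627. 372.]]
0.2 -0.095 [[565. 398.]]
0.2 0 [[605. 388.]]
0.2 0.095 [[646. 378.]]
[ 0.61474073 -0.06378402  0.10691145] [ 0.516  0.366 -0.562  1.633  0.206  1.202 -2.03 ]
side cam pos [ 0.267 -0.851  0.804] [-0.033 -0.984  0.804]
top cam pos [0.4   0.011 1.745] [-0.225 -0.133  1.745]
```

View pics/t3.png

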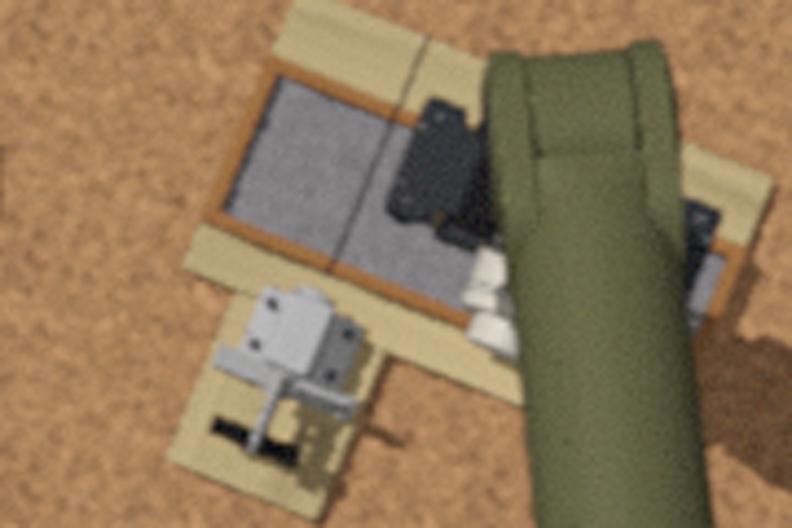

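The top view shows the gripper body centred where the state says. In the side view it looks about 37 mm higher than reported, so I'll descend part way with the fingers open and check.

>>> {"op": "jog_arm", "data": {
  "increments": [
    {"tx":-2,"ty":3,"tz":0,"wx":0,"wy":0,"wz":0,"gripper":1},
    {"tx":-2,"ty":3,"tz":0,"wx":0,"wy":0,"wz":0,"gripper":1},
    {"tx":-2,"ty":3,"tz":0,"wx":0,"wy":0,"wz":0,"gripper":1},
    {"tx":-2,"ty":3,"tz":0,"wx":0,"wy":0,"wz":0,"gripper":1},
    {"tx":-2,"ty":3,"tz":0,"wx":0,"wy":0,"wz":0,"gripper":1}
  ]
}}

```text
time: 5.23
position: [0.6118, -0.0658, 0.1069]
tool_rot: [3.088, -0.576, -0.0]
ft_force: [0.2, -0.2, 0.6]
grip_width: 0.863
grip_force: 0.0
```

>>> {"op": "jog_arm", "data": {
  "increments": [
    {"tx":0,"ty":0,"tz":8,"wx":0,"wy":0,"wz":0,"gripper":1},
    {"tx":0,"ty":0,"tz":16,"wx":0,"wy":0,"wz":0,"gripper":1},
    {"tx":0,"ty":0,"tz":24,"wx":0,"wy":0,"wz":0,"gripper":1},
    {"tx":0,"ty":0,"tz":32,"wx":0,"wy":0,"wz":0,"gripper":1},
    {"tx":0,"ty":0,"tz":40,"wx":0,"wy":0,"wz":0,"gripper":1}
  ]
}}

```text
time: 5.65
position: [0.6114, -0.0658, 0.0655]
tool_rot: [3.088, -0.576, -0.002]
ft_force: [-0.4, -0.1, -0.3]
grip_width: 0.999
grip_force: 0.0
```

```bash
python3 -c "
from h import *
go((0,-127,38))
i=cam('side')
im=i['color'][200:300,330:430].copy(); A=cv2.resize(im,None,fx=5,fy=5,interpolation=cv2.INTER_CUBIC)
z=ctrl.get_state()['position'][2]
u=(proj(i,c2w(q,[0,-.185,z]))[0]-[330,200])*5; print(u); cv2.circle(A,tuple(int(v) for v in u),3,(0,0,255),-1)
cv2.imwrite('pics/s4.png',A); print(tuby('side'))"
```

```text
t 5.65 cradle [  -0.4 -127.4   65.5] F [-0.4 -0.1 -0.3] w 0.999
turn [0.    0.001 0.006]
(0, -127, 38) shift [ 0.4 -0.4 27.5]
[271.34691645 427.09473723]
(np.float64(-122.48748334470154), np.float64(7.777949112997719), array([ 4. , -1.9,  3.3,  1.7]))
```

View pics/s4.png

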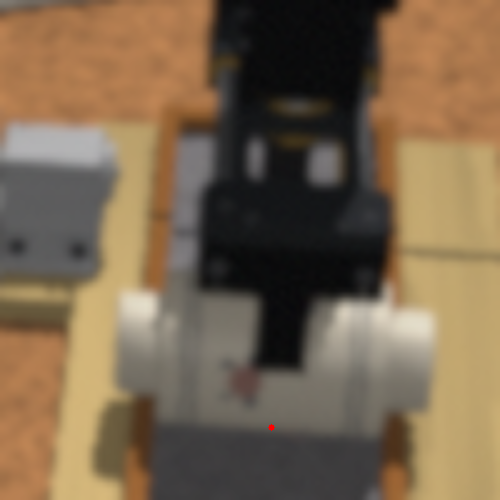

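The near finger's tip shows at crop (280,368), while the reported pose puts it at (271,427). It clears the column and there is no contact force. I'll go on down, which is safe under either reading.

>>> {"op": "jog_arm", "data": {
  "increments": [
    {"tx":0,"ty":0,"tz":7,"wx":0,"wy":0,"wz":0,"gripper":1},
    {"tx":0,"ty":0,"tz":14,"wx":0,"wy":0,"wz":0,"gripper":1},
    {"tx":0,"ty":0,"tz":20,"wx":0,"wy":0,"wz":0,"gripper":1},
    {"tx":0,"ty":0,"tz":26,"wx":0,"wy":0,"wz":0,"gripper":1},
    {"tx":0,"ty":0,"tz":27,"wx":0,"wy":0,"wz":0,"gripper":1}
  ]
}}

```text
time: 6.22
position: [0.6108, -0.0658, 0.0383]
tool_rot: [3.088, -0.576, -0.004]
ft_force: [-0.4, 1.1, -0.0]
grip_width: 0.998
grip_force: 0.0
```

```bash
cat >> h.py <<'E'
def tip(x,y):
    "lowest dark pixel of the near finger in side image, column at cradle x,y"
    i=cam("side"); z=ctrl.get_state()["position"][2]; g=i["color"].max(2)
    u=proj(i,c2w(q,[x,y,z]))[0]; c=int(round(u[0]))
    for d in (0,2,4): print(c+d,"pred row",u[1].round(1),g[235:300,c+d].tolist())
E
python3 -c "
from h import *
go((0,-127,38)); tip(0,-.185); print(tuby('side'))"
```

```text
t 6.22 cradle [  -0.9 -127.6   38.3] F [-0.4  1.1 -0. ] w 0.998
turn [0.001 0.002 0.006]
(0, -127, 38) shift [ 0.9 -0.6  0.3]
384 pred row 293.9 [24, 29, 43, 48, 38, 25, 22, 19, 20, 19, 21, 22, 24, 24, 24, 25, 23, 23, 25, 25, 25, 24, 23, 23, 22, 17, 13, 13, 11, 13, 13, 10, 12, 14, 13, 12, 14, 11, 11, 12, 12, 11, 11, 13, 13, 12, 14, 31, 58, 82, 88, 77, 65, 63, 62, 61, 62, 61, 62, 63, 64, 64, 63, 63, 62]
386 pred row 293.9 [24, 29, 42, 48, 40, 26, 20, 21, 20, 19, 22, 22, 22, 23, 23, 23, 23, 24, 25, 24, 24, 25, 24, 25, 21, 18, 15, 12, 12, 12, 14, 12, 12, 12, 13, 13, 13, 13, 12, 13, 13, 12, 11, 12, 14, 12, 15, 27, 53, 79, 89, 81, 68, 62, 61, 61, 60, 59, 60, 62, 62, 62, 62, 63, 68]
388 pred row 293.9 [23, 27, 38, 46, 41, 28, 22, 20, 20, 20, 22, 24, 24, 23, 25, 24, 24, 24, 22, 23, 23, 24, 24, 24, 21, 19, 12, 12, 12, 13, 13, 12, 12, 14, 12, 14, 12, 14, 14, 15, 18, 18, 21, 21, 22, 23, 26, 35, 54, 78, 90, 84, 72, 64, 61, 61, 61, 61, 62, 62, 62, 60, 60, 63, 66]
(np.float64(-122.73051420352306), np.float64(3.6271271170185715), array([ 3.3, -1. ,  0.9,  1. ]))
```

>>> {"op": "jog_arm", "data": {
  "increments": [
    {"tx":0,"ty":-2,"tz":4,"wx":0,"wy":0,"wz":0,"gripper":1},
    {"tx":0,"ty":-2,"tz":8,"wx":0,"wy":0,"wz":0,"gripper":0.9},
    {"tx":0,"ty":-2,"tz":8,"wx":0,"wy":0,"wz":0,"gripper":0.9},
    {"tx":0,"ty":-2,"tz":8,"wx":0,"wy":0,"wz":0,"gripper":0.9},
    {"tx":0,"ty":-2,"tz":8,"wx":0,"wy":0,"wz":0,"gripper":0.9}
  ],
  "grip_force": 3
}}

```text
time: 6.78
position: [0.6126, -0.064, 0.0319]
tool_rot: [3.088, -0.576, -0.0]
ft_force: [0.3, -0.7, 0.2]
grip_width: 0.907
grip_force: 0.0
```

>>> {"op": "jog_arm", "data": {
  "increments": [
    {"tx":0,"ty":-2,"tz":0,"wx":0,"wy":0,"wz":0,"gripper":0.9},
    {"tx":0,"ty":-4,"tz":0,"wx":0,"wy":0,"wz":0,"gripper":0.9},
    {"tx":0,"ty":-7,"tz":0,"wx":0,"wy":0,"wz":0,"gripper":0.9},
    {"tx":0,"ty":-10,"tz":0,"wx":0,"wy":0,"wz":0,"gripper":0.9},
    {"tx":0,"ty":-13,"tz":0,"wx":0,"wy":0,"wz":0,"gripper":0.9}
  ]
}}

```text
time: 7.2
position: [0.6175, -0.0513, 0.032]
tool_rot: [-3.088, 0.576, -0.0]
ft_force: [0.7, 0.7, -0.5]
grip_width: 0.901
grip_force: 0.0
```

```bash
python3 -c "
from h import *
go((0,-4,30)); print(tuby('side'))"
```

```text
t 7.2 cradle [  -0.  -111.7   32. ] F [ 0.7  0.7 -0.5] w 0.901
turn [-0.    -0.     0.006]
(0, -4, 30) shift [   0.7 -107.7    2. ]
(np.float64(-109.40330598930515), np.float64(6.034936999511417), array([ 3.2, -2.1,  2. ,  1.8]))
```

>>> {"op": "jog_arm", "data": {
  "increments": [
    {"tx":0,"ty":-8,"tz":0,"wx":0,"wy":0,"wz":0,"gripper":0.9},
    {"tx":0,"ty":-16,"tz":0,"wx":0,"wy":0,"wz":0,"gripper":0.9},
    {"tx":0,"ty":-24,"tz":0,"wx":0,"wy":0,"wz":0,"gripper":0.9},
    {"tx":0,"ty":-32,"tz":0,"wx":0,"wy":0,"wz":0,"gripper":0.9},
    {"tx":0,"ty":-40,"tz":0,"wx":0,"wy":0,"wz":0,"gripper":0.9}
  ]
}}

```text
time: 7.72
position: [0.632, -0.0129, 0.0319]
tool_rot: [-3.088, 0.575, 0.0]
ft_force: [0.2, -0.2, -0.6]
grip_width: 0.901
grip_force: 0.0
```

>>> {"op": "jog_arm", "data": {
  "increments": [
    {"tx":0,"ty":-8,"tz":0,"wx":0,"wy":0,"wz":0,"gripper":0.9},
    {"tx":0,"ty":-16,"tz":0,"wx":0,"wy":0,"wz":0,"gripper":0.9},
    {"tx":0,"ty":-23,"tz":0,"wx":0,"wy":0,"wz":0,"gripper":0.9},
    {"tx":0,"ty":-29,"tz":0,"wx":0,"wy":0,"wz":0,"gripper":0.9},
    {"tx":0,"ty":-35,"tz":0,"wx":0,"wy":0,"wz":0,"gripper":0.9}
  ]
}}

```text
time: 8.13
position: [0.6445, 0.0188, 0.0318]
tool_rot: [3.088, -0.576, -0.0]
ft_force: [-0.5, 0.4, 0.5]
grip_width: 0.901
grip_force: 0.0
```

>>> {"op": "jog_arm", "data": {
  "increments": [
    {"tx":0,"ty":-4,"tz":0,"wx":0,"wy":0,"wz":0,"gripper":0.9},
    {"tx":0,"ty":-8,"tz":0,"wx":0,"wy":0,"wz":0,"gripper":0.9},
    {"tx":0,"ty":-11,"tz":0,"wx":0,"wy":0,"wz":0,"gripper":0.9},
    {"tx":0,"ty":-14,"tz":0,"wx":0,"wy":0,"wz":0,"gripper":0.9},
    {"tx":0,"ty":-16,"tz":0,"wx":0,"wy":0,"wz":0,"gripper":0.9}
  ]
}}

```text
time: 8.55
position: [0.6502, 0.0332, 0.0319]
tool_rot: [3.088, -0.576, -0.0]
ft_force: [-0.0, 0.0, 0.3]
grip_width: 0.908
grip_force: 0.0
```

```bash
python3 -c "
from h import *
go((0,-4,30)); print(tuby('side'),tuby('top'))"
```

```text
t 8.55 cradle [ -0.5 -21.1  31.9] F [-0.   0.   0.3] w 0.908
turn [0.    0.    0.006]
(0, -4, 30) shift [  0.6 -17.1   1.9]
(np.float64(-20.153458066398624), np.float64(2.9103182940954007), array([ 0.9, -1.6,  1.6,  1.4])) (np.float64(-20.186015964410196), np.float64(48.46042573336128), array([ -0.3, -26.3,  23.2,  -1.6]))
```

>>> {"op": "jog_arm", "data": {
  "increments": [
    {"tx":0,"ty":-2,"tz":0,"wx":0,"wy":0,"wz":0,"gripper":0.9},
    {"tx":0,"ty":-4,"tz":0,"wx":0,"wy":0,"wz":0,"gripper":0.9},
    {"tx":0,"ty":-6,"tz":0,"wx":0,"wy":0,"wz":0,"gripper":0.9},
    {"tx":0,"ty":-8,"tz":0,"wx":0,"wy":0,"wz":0,"gripper":0.9},
    {"tx":0,"ty":-10,"tz":0,"wx":0,"wy":0,"wz":0,"gripper":0.9}
  ]
}}

```text
time: 9.17
position: [0.6537, 0.0426, 0.0319]
tool_rot: [3.088, -0.576, -0.0]
ft_force: [0.2, -0.5, 0.5]
grip_width: 0.903
grip_force: 0.0
```

>>> {"op": "jog_arm", "data": {
  "increments": [
    {"tx":0,"ty":-2,"tz":0,"wx":0,"wy":0,"wz":0,"gripper":0.9},
    {"tx":0,"ty":-4,"tz":0,"wx":0,"wy":0,"wz":0,"gripper":0.9},
    {"tx":0,"ty":-6,"tz":0,"wx":0,"wy":0,"wz":0,"gripper":0.9},
    {"tx":0,"ty":-8,"tz":0,"wx":0,"wy":0,"wz":0,"gripper":0.9},
    {"tx":0,"ty":-9,"tz":0,"wx":0,"wy":0,"wz":0,"gripper":0.9}
  ]
}}

```text
time: 9.58
position: [0.657, 0.0513, 0.0319]
tool_rot: [-3.088, 0.575, 0.0]
ft_force: [-0.4, 0.4, 0.3]
grip_width: 0.904
grip_force: 0.0
```

```bash
python3 -c "
from h import *
go((0,0,30)); print(tuby('side'),tuby('top'))
im=cam('side')['color'][205:275,335:440]; A=cv2.resize(im,None,fx=7,fy=7,interpolation=cv2.INTER_CUBIC); cv2.imwrite('pics/s5.png',A)"
```

```text
t 9.58 cradle [-0.8 -1.8 31.9] F [-0.4  0.4  0.3] w 0.904
turn [-0.     0.     0.007]
(0, 0, 30) shift [ 0.8 -1.8  1.9]
(np.float64(-3.0100141237147713), np.float64(6.497013191761747), array([ 3.7, -2.1,  2. ,  1.9])) (np.float64(-254.3626978460663), np.float64(170.14169736888098), array([ -0.2, -91.1,  21.1, -60.9]))
```

View pics/s5.png

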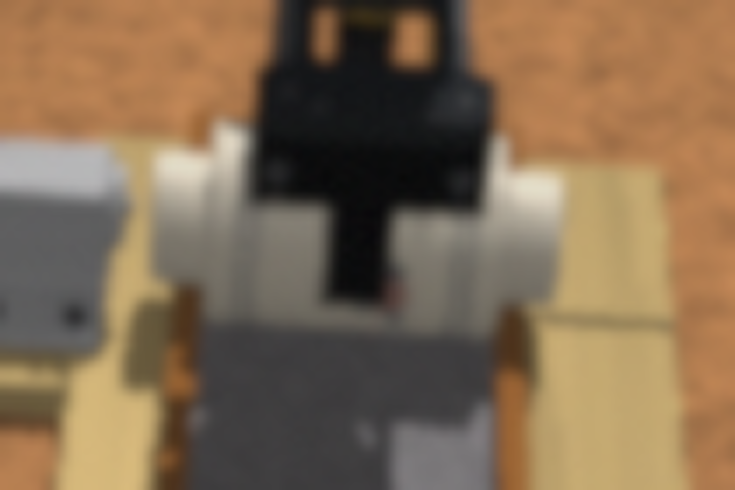

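```bash
python3 -c "
from h import *
ys=np.arange(-20,20.5,.5)
for c in('top','side'):
  i=cam(c); g=cv2.cvtColor(cv2.imread(f'pics/{c}0.png'),cv2.COLOR_BGR2GRAY).astype(np.float32)
  for x0,x1,z in((-38,40,.018),(70,110,.012),(70,110,.018)):
    pr=[]
    for x in np.arange(x0,x1,4):
      u=proj(i,c2w(q,np.c_[np.full(len(ys),x/1e3),ys/1e3,np.full(len(ys),z)])).astype(np.float32)
      pr.append(cv2.remap(g,u[:,0],u[:,1],cv2.INTER_CUBIC))
    P=np.array(pr)
    for nm,A in(('lo',P[:len(P)//2]),('hi',P[len(P)//2:])):
      p=A.mean(0); d=np.clip(np.median(p)-8-p,0,None); print(c,x0,z,nm,ys[p.argmin()],(d*ys).sum()/max(d.sum(),1e-6),p.min().round(),np.median(p).round())
"
```

```text
top -38 0.018 lo 1.5 0.0 90.0 121.0
top -38 0.018 hi 1.5 0.0 92.0 119.0
top 70 0.012 lo 1.5 0.0 123.0 161.0
top 70 0.012 hi 1.5 0.0 119.0 156.0
top 70 0.018 lo 1.0 0.0 123.0 161.0
top 70 0.018 hi 1.0 0.0 119.0 156.0
side -38 0.018 lo 4.0 0.0 90.0 109.0
side -38 0.018 hi 3.5 0.0 90.0 108.0
side 70 0.012 lo 7.0 0.0 125.0 154.0
side 70 0.012 hi 7.0 0.0 123.0 149.0
side 70 0.018 lo -0.5 0.0 125.0 154.0
side 70 0.018 hi -0.5 0.0 123.0 149.0
```

>>> {"op": "jog_arm", "data": {
  "increments": [
    {"tx":1,"ty":-1,"tz":0,"wx":0,"wy":0,"wz":0,"gripper":0.9},
    {"tx":1,"ty":-2,"tz":0,"wx":0,"wy":0,"wz":0,"gripper":0.89},
    {"tx":1,"ty":-3,"tz":0,"wx":0,"wy":0,"wz":0,"gripper":0.87},
    {"tx":1,"ty":-4,"tz":0,"wx":0,"wy":0,"wz":0,"gripper":0.85},
    {"tx":1,"ty":-4,"tz":0,"wx":0,"wy":0,"wz":0,"gripper":0.83}
  ]
}}

```text
time: 10.35
position: [0.6593, 0.0546, 0.0319]
tool_rot: [-3.088, 0.576, 0.0]
ft_force: [-0.5, 0.9, 0.5]
grip_width: 0.846
grip_force: 0.0
```

>>> {"op": "jog_arm", "data": {
  "increments": [
    {"tx":0,"ty":0,"tz":0,"wx":0,"wy":0,"wz":0,"gripper":0.83},
    {"tx":0,"ty":0,"tz":0,"wx":0,"wy":0,"wz":0,"gripper":0.83},
    {"tx":0,"ty":0,"tz":0,"wx":0,"wy":0,"wz":0,"gripper":0.83},
    {"tx":0,"ty":0,"tz":0,"wx":0,"wy":0,"wz":0,"gripper":0.88},
    {"tx":0,"ty":0,"tz":0,"wx":0,"wy":0,"wz":0,"gripper":0.95}
  ]
}}

```text
time: 10.77
position: [0.6593, 0.0541, 0.0319]
tool_rot: [3.088, -0.576, -0.0]
ft_force: [-0.3, 0.2, -0.1]
grip_width: 0.896
grip_force: 0.0
```

>>> {"op": "jog_arm", "data": {
  "increments": [
    {"tx":0,"ty":0,"tz":0,"wx":0,"wy":0,"wz":0,"gripper":1},
    {"tx":0,"ty":0,"tz":0,"wx":0,"wy":0,"wz":0,"gripper":1},
    {"tx":0,"ty":0,"tz":0,"wx":0,"wy":0,"wz":0,"gripper":1},
    {"tx":0,"ty":0,"tz":0,"wx":0,"wy":0,"wz":0,"gripper":1},
    {"tx":0,"ty":0,"tz":0,"wx":0,"wy":0,"wz":0,"gripper":1}
  ]
}}

```text
time: 11.18
position: [0.6593, 0.0541, 0.0319]
tool_rot: [3.088, -0.576, -0.0]
ft_force: [-0.6, 0.1, 0.4]
grip_width: 0.997
grip_force: 0.0
```

>>> {"op": "jog_arm", "data": {
  "increments": [
    {"tx":0,"ty":0,"tz":-10,"wx":0,"wy":0,"wz":0,"gripper":1},
    {"tx":0,"ty":0,"tz":-30,"wx":0,"wy":0,"wz":0,"gripper":1},
    {"tx":0,"ty":0,"tz":-60,"wx":0,"wy":0,"wz":0,"gripper":1},
    {"tx":0,"ty":0,"tz":-95,"wx":0,"wy":0,"wz":0,"gripper":1},
    {"tx":0,"ty":0,"tz":-130,"wx":0,"wy":0,"wz":0,"gripper":1}
  ]
}}

```text
time: 11.6
position: [0.6588, 0.0542, 0.1637]
tool_rot: [3.088, -0.576, -0.001]
ft_force: [1.3, -0.4, 0.6]
grip_width: 1.001
grip_force: 0.0
```

```bash
python3 -c "
from h import *
go((-260,2,160)); print(tuby('side'),tuby('top'))"
```

```text
t 11.6 cradle [ -0.2   1.6 163.7] F [ 1.3 -0.4  0.6] w 1.001
turn [0.    0.001 0.006]
(-260, 2, 160) shift [-259.8   -2.     3.8]
(np.float64(0.526047304880729), np.float64(5.234513597472566), array([ 2.4, -0.5,  4.3,  0.5])) (np.float64(-205.1787488220986), np.float64(151.88677972568757), array([ 91.3,  30.6, -11.8, -22.1]))
```

>>> {"op": "jog_arm", "data": {
  "increments": [
    {"tx":-38,"ty":3,"tz":0,"wx":0,"wy":0,"wz":0,"gripper":0.5},
    {"tx":-76,"ty":6,"tz":0,"wx":0,"wy":0,"wz":0,"gripper":0},
    {"tx":-114,"ty":10,"tz":0,"wx":0,"wy":0,"wz":0,"gripper":0},
    {"tx":-152,"ty":14,"tz":0,"wx":0,"wy":0,"wz":0,"gripper":0},
    {"tx":-190,"ty":18,"tz":0,"wx":0,"wy":0,"wz":0,"gripper":0}
  ]
}}

```text
time: 12.22
position: [0.4727, 0.1059, 0.1601]
tool_rot: [3.087, -0.577, -0.005]
ft_force: [-0.4, -0.1, 1.8]
grip_width: 0.704
grip_force: 0.0
```

>>> {"op": "jog_arm", "data": {
  "increments": [
    {"tx":-20,"ty":0,"tz":0,"wx":0,"wy":0,"wz":0,"gripper":0},
    {"tx":-40,"ty":0,"tz":0,"wx":0,"wy":0,"wz":0,"gripper":0},
    {"tx":-40,"ty":0,"tz":0,"wx":0,"wy":0,"wz":0,"gripper":0},
    {"tx":-40,"ty":0,"tz":0,"wx":0,"wy":0,"wz":0,"gripper":0},
    {"tx":-40,"ty":0,"tz":0,"wx":0,"wy":0,"wz":0,"gripper":0}
  ]
}}

```text
time: 12.63
position: [0.4384, 0.1197, 0.1615]
tool_rot: [3.088, -0.577, -0.001]
ft_force: [0.2, -0.4, 0.1]
grip_width: 0.325
grip_force: 0.0
```

```bash
python3 -c "
from h import *
n=q.copy(); n[:2]=c2w(q,[0,.002,0])[0,:2]; np.save('q.npy',n)"
python3 -c "
from h import *
go((-225,-20,35)); print(tuby('side'),tuby('top'))
im=cv2.imread('pics/top0.png'); i=cam('top'); 
# rectified view of handle area at z=.08 (tab) and z=.053 (bar) from the first top picture
X=np.arange(-225,-60,.5);Y=np.arange(-60,60,.5)
o=[]
for z in(.080,.053):
  P=np.array([[x/1e3,y/1e3,z] for x in X for y in Y]); u=proj(i,c2w(q,P)).astype(np.float32).reshape(len(X),len(Y),2)
  o.append(cv2.resize(cv2.remap(im,u[...,0],u[...,1],cv2.INTER_CUBIC),None,fx=1.6,fy=1.6))
A=np.hstack(o); 
for k in range(2):
  for y in range(-60,60,20): cv2.putText(A,str(y),(k*384+int((y+60)*3.2),10),0,.35,(0,0,255)); cv2.line(A,(k*384+int((y+60)*3.2),12),(k*384+int((y+60)*3.2),18),(0,0,255))
for x in range(-220,-60,20): cv2.putText(A,str(x),(0,int((x+225)*3.2)),0,.35,(0,0,255))
cv2.imwrite('pics/rect.png',A); print(A.shape)"
```

```text
t 12.63 cradle [-229.2  -20.2  161.5] F [ 0.2 -0.4  0.1] w 0.325
turn [0.001 0.    0.006]
(-225, -20, 35) shift [  4.3  -0.3 126.5]
(np.float64(2.334710356860186), np.float64(3.466192428885369), array([ 0.9, -1.6,  2.3,  1.4])) (np.float64(-1.6270913797820947), np.float64(2.1493421232206806), array([-0.9, -1.4,  0.8,  1.5]))
(528, 768, 3)
```

View pics/rect.png

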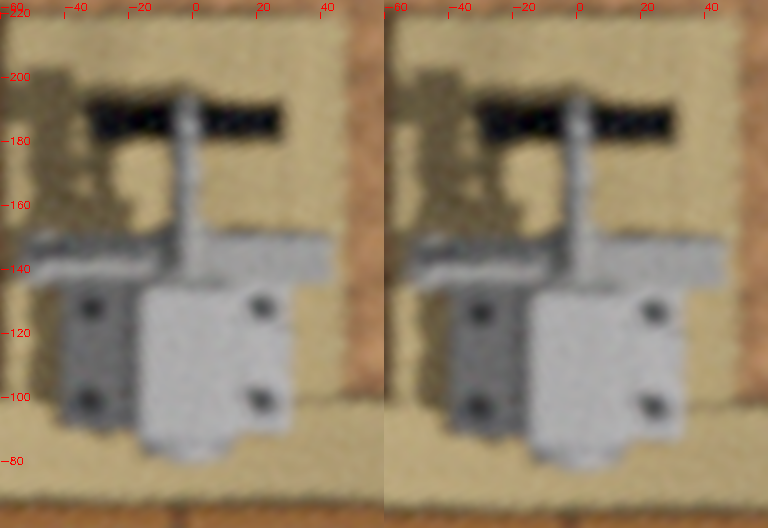

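Pictures are used up. The last one shows the handle bar at x -190..-180, y ±30 (bar centred near y 0), and the tab's -y face near y = -4. The column sits on the line within about 1 mm in both cameras. Next I lower the closed fingers behind the handle's -y arm.

>>> {"op": "jog_arm", "data": {
  "increments": [
    {"tx":0,"ty":4,"tz":0,"wx":0,"wy":0,"wz":0,"gripper":0},
    {"tx":0,"ty":4,"tz":10,"wx":0,"wy":0,"wz":0,"gripper":0},
    {"tx":0,"ty":4,"tz":40,"wx":0,"wy":0,"wz":0,"gripper":0},
    {"tx":0,"ty":4,"tz":70,"wx":0,"wy":0,"wz":0,"gripper":0},
    {"tx":0,"ty":4,"tz":90,"wx":0,"wy":0,"wz":0,"gripper":0}
  ]
}}

```text
time: 13.3
position: [0.4353, 0.1159, 0.069]
tool_rot: [3.087, -0.576, -0.004]
ft_force: [-0.4, 1.1, -1.1]
grip_width: 0.009
grip_force: 0.0
```

>>> {"op": "jog_arm", "data": {
  "increments": [
    {"tx":0,"ty":0,"tz":10,"wx":0,"wy":0,"wz":0,"gripper":0},
    {"tx":0,"ty":0,"tz":20,"wx":0,"wy":0,"wz":0,"gripper":0},
    {"tx":0,"ty":0,"tz":30,"wx":0,"wy":0,"wz":0,"gripper":0},
    {"tx":0,"ty":0,"tz":35,"wx":0,"wy":0,"wz":0,"gripper":0},
    {"tx":0,"ty":0,"tz":36,"wx":0,"wy":0,"wz":0,"gripper":0}
  ]
}}

```text
time: 13.72
position: [0.4367, 0.1165, 0.0354]
tool_rot: [3.088, -0.576, -0.001]
ft_force: [-0.9, -0.5, 0.4]
grip_width: 0.005
grip_force: 0.0
```

```bash
python3 -c "
from h import *
go((-203,-24,35)); print(vision.spot_in('side','t_handle')[:1],tuby('top'))"
```

```text
t 13.72 cradle [-229.7  -23.8   35.4] F [-0.9 -0.5  0.4] w 0.005
turn [0.    0.001 0.006]
(-203, -24, 35) shift [26.7  0.4  0.4]
[] (np.float64(1.372393840764813), np.float64(0.6120338157728964), array([-0.1,  0.9, -0.4,  0.6]))
```

>>> {"op": "jog_arm", "data": {
  "increments": [
    {"tx":6,"ty":0,"tz":0,"wx":0,"wy":0,"wz":0,"gripper":0},
    {"tx":12,"ty":0,"tz":0,"wx":0,"wy":0,"wz":0,"gripper":0},
    {"tx":18,"ty":0,"tz":0,"wx":0,"wy":0,"wz":0,"gripper":0},
    {"tx":22,"ty":0,"tz":0,"wx":0,"wy":0,"wz":0,"gripper":0},
    {"tx":24,"ty":0,"tz":0,"wx":0,"wy":0,"wz":0,"gripper":0}
  ]
}}

```text
time: 14.28
position: [0.4603, 0.1074, 0.0361]
tool_rot: [-3.088, 0.577, -0.001]
ft_force: [0.5, -0.0, -0.5]
grip_width: -0.0
grip_force: 0.0
```

>>> {"op": "jog_arm", "data": {
  "increments": [
    {"tx":2,"ty":0,"tz":0,"wx":0,"wy":0,"wz":0,"gripper":0},
    {"tx":4,"ty":0,"tz":0,"wx":0,"wy":0,"wz":0,"gripper":0},
    {"tx":6,"ty":0,"tz":0,"wx":0,"wy":0,"wz":0,"gripper":0},
    {"tx":8,"ty":0,"tz":0,"wx":0,"wy":0,"wz":0,"gripper":0},
    {"tx":9,"ty":0,"tz":0,"wx":0,"wy":0,"wz":0,"gripper":0}
  ]
}}

```text
time: 14.7
position: [0.4662, 0.1051, 0.0357]
tool_rot: [3.088, -0.575, -0.005]
ft_force: [-4.4, 0.6, 4.2]
grip_width: 0.006
grip_force: 2.5
```

The force points up as well as back, so the fingertip is riding on the top of the round bar. This agrees with the side view: the fingers really are higher than reported. I'll back off, go lower and push again.

>>> {"op": "jog_arm", "data": {
  "increments": [
    {"tx":-6,"ty":0,"tz":0,"wx":0,"wy":0,"wz":0,"gripper":0},
    {"tx":-12,"ty":0,"tz":0,"wx":0,"wy":0,"wz":0,"gripper":0},
    {"tx":-14,"ty":0,"tz":4,"wx":0,"wy":0,"wz":0,"gripper":0},
    {"tx":-14,"ty":0,"tz":10,"wx":0,"wy":0,"wz":0,"gripper":0},
    {"tx":-14,"ty":0,"tz":15,"wx":0,"wy":0,"wz":0,"gripper":0}
  ]
}}

```text
time: 15.12
position: [0.4545, 0.1094, 0.0204]
tool_rot: [3.088, -0.576, 0.001]
ft_force: [-0.3, -0.9, 0.2]
grip_width: 0.008
grip_force: 0.0
```

>>> {"op": "jog_arm", "data": {
  "increments": [
    {"tx":3,"ty":0,"tz":0,"wx":0,"wy":0,"wz":0,"gripper":0},
    {"tx":6,"ty":0,"tz":0,"wx":0,"wy":0,"wz":0,"gripper":0},
    {"tx":9,"ty":0,"tz":0,"wx":0,"wy":0,"wz":0,"gripper":0},
    {"tx":11,"ty":0,"tz":0,"wx":0,"wy":0,"wz":0,"gripper":0},
    {"tx":13,"ty":0,"tz":0,"wx":0,"wy":0,"wz":0,"gripper":0}
  ]
}}

```text
time: 15.53
position: [0.4647, 0.1053, 0.0203]
tool_rot: [3.088, -0.576, -0.007]
ft_force: [-6.1, 1.4, 2.3]
grip_width: 0.006
grip_force: 3.2
```

```bash
python3 -c "
from h import *
go((-180,-24,20)); i=cam('side')
for t in('t_handle','keeper_tab'): print(t,[(np.round(d['bbox']),round(d['conf'],2)) for d in vision.spot_in('side',t)])
g=i['color'].max(2); u=proj(i,c2w(q,[-.2,-.039,.03]))[0].round().astype(int); print(u); print(g[u[1]-22:u[1]+12,u[0]-8:u[0]+16:2])"
```

```text
t 15.53 cradle [-199.5  -23.9   20.3] F [-6.1  1.4  2.3] w 0.006
turn [0.002 0.004 0.006]
(-180, -24, 20) shift [19.5  0.2  0.2]
t_handle [(array([352., 222., 413., 251.]), 0.33)]
keeper_tab [(array([312., 222., 329., 253.]), 0.61), (array([292., 221., 437., 334.]), 0.51)]
[302 249]
[[ 24  23  23  23  23  28  30  30  29  30  63  87]
 [ 22  20  23  22  22  23  23  24  23  24  66 110]
 [ 16  19  19  20  20  20  20  20  20  20  70 133]
 [ 14  14  16  16  15  15  16  17  18  19  74 138]
 [ 11  12  12  12  13  14  12  14  15  16  73 127]
 [ 10  11  12  12  13   9  12  14  16  17  73 112]
 [ 12  11  11  11  11  12  11  19  27  22  86 125]
 [ 13  11  11  11  11  13  11  24  35  29 109 156]
 [ 12  12  11  12  11  11  12  23  35  33 124 177]
 [ 17  18  14  11  11  12  12  18  29  33 132 185]
 [ 48  46  28  13  11  10  12  14  19  36 140 186]
 [ 95  92  57  19  15  10  13  13  15  47 150 186]
 [139 136  90  29  14  13  15  25  19  70 162 186]
 [164 162 116  52  33  22  29  49  38  94 173 186]
 [173 173 130  81  61  47  54  75  65 111 178 186]
 [174 174 132 100  85  72  82  99  87 117 179 188]

[... 218 characters left out ...]
 89  90  90  91  92  93 106 165 185]
 [139 108  87  86  87  87  87  88  89 104 149 162]
 [118  96  86  85  85  85  85  85  85  93 115 123]
 [ 97  90  86  85  85  85  84  84  84  88  97 100]
 [ 87  88  87  87  87  86  85  85  85  92 109 108]
 [ 84  89  90  88  88  88  87  87  86  96 115 114]
 [ 87  92  91  91  90  90  89  88  88  93 102 101]
 [ 91  93  93  92  92  92  91  90  91  97  95  92]
 [ 92  94  94  93  93  93  92  92 100 117 106 103]
 [ 93  96  95  94  94  93  92  93 117 141 132 131]
 [ 94  97  97  97  95  94  93  95 123 144 145 148]
 [ 94  96  96  96  95  95  95  95 109 123 130 137]
 [ 92  94  95  95  94  94  94  94  96 101 105 109]
 [ 90  92  94  94  94  93  93  92  93  93  94  94]]
```

>>> {"op": "jog_arm", "data": {
  "increments": [
    {"tx":-5,"ty":0,"tz":0,"wx":0,"wy":0,"wz":0,"gripper":0},
    {"tx":-9,"ty":0,"tz":0,"wx":0,"wy":0,"wz":0,"gripper":0},
    {"tx":-9,"ty":0,"tz":2,"wx":0,"wy":0,"wz":0,"gripper":0},
    {"tx":-9,"ty":0,"tz":4,"wx":0,"wy":0,"wz":0,"gripper":0},
    {"tx":-9,"ty":0,"tz":6,"wx":0,"wy":0,"wz":0,"gripper":0}
  ]
}}

```text
time: 16.1
position: [0.4594, 0.108, 0.0152]
tool_rot: [-3.088, 0.577, -0.003]
ft_force: [0.6, 0.4, -0.7]
grip_width: 0.008
grip_force: 0.0
```

>>> {"op": "jog_arm", "data": {
  "increments": [
    {"tx":0,"ty":0,"tz":1,"wx":0,"wy":0,"wz":0,"gripper":0},
    {"tx":0,"ty":0,"tz":2,"wx":0,"wy":0,"wz":0,"gripper":0},
    {"tx":0,"ty":0,"tz":3,"wx":0,"wy":0,"wz":0,"gripper":0},
    {"tx":0,"ty":0,"tz":3,"wx":0,"wy":0,"wz":0,"gripper":0},
    {"tx":0,"ty":0,"tz":3,"wx":0,"wy":0,"wz":0,"gripper":0}
  ]
}}

```text
time: 16.52
position: [0.4583, 0.1082, 0.0118]
tool_rot: [3.088, -0.576, -0.0]
ft_force: [0.4, 0.4, 0.3]
grip_width: 0.007
grip_force: 0.0
```

>>> {"op": "jog_arm", "data": {
  "increments": [
    {"tx":0,"ty":0,"tz":2,"wx":0,"wy":0,"wz":0,"gripper":0},
    {"tx":0,"ty":0,"tz":4,"wx":0,"wy":0,"wz":0,"gripper":0},
    {"tx":2,"ty":0,"tz":5,"wx":0,"wy":0,"wz":0,"gripper":0},
    {"tx":5,"ty":0,"tz":5,"wx":0,"wy":0,"wz":0,"gripper":0},
    {"tx":8,"ty":0,"tz":5,"wx":0,"wy":0,"wz":0,"gripper":0}
  ]
}}

```text
time: 16.93
position: [0.4639, 0.1059, 0.0064]
tool_rot: [3.088, -0.575, -0.006]
ft_force: [-6.1, 1.7, 4.1]
grip_width: 0.007
grip_force: 3.1
```

>>> {"op": "jog_arm", "data": {
  "increments": [
    {"tx":2,"ty":0,"tz":0,"wx":0,"wy":0,"wz":0,"gripper":0},
    {"tx":4,"ty":0,"tz":0,"wx":0,"wy":0,"wz":0,"gripper":0},
    {"tx":6,"ty":0,"tz":0,"wx":0,"wy":0,"wz":0,"gripper":0},
    {"tx":8,"ty":0,"tz":0,"wx":0,"wy":0,"wz":0,"gripper":0},
    {"tx":10,"ty":0,"tz":0,"wx":0,"wy":0,"wz":0,"gripper":0}
  ]
}}

```text
time: 17.35
position: [0.472, 0.1026, 0.0063]
tool_rot: [3.087, -0.575, -0.01]
ft_force: [-8.8, 2.9, 6.2]
grip_width: 0.002
grip_force: 4.6
```

```bash
python3 -c "
from h import *
go((-182,-24,7))
print(tuby('side'),tuby('top'))"
```

```text
t 17.35 cradle [-191.7  -23.8    6.3] F [-8.8  2.9  6.2] w 0.002
turn [0.002 0.006 0.007]
(-182, -24, 7) shift [ 9.7  0.3 -0.8]
(np.float64(1.5123161184639375), np.float64(6.077665222751319), array([ 3.2, -1.8,  2.4,  1.7])) (np.float64(-4.084603390590117), np.float64(0.0707561860513124), array([ 0. ,  0.1, -0.2,  0.3]))
```

>>> {"op": "jog_arm", "data": {
  "increments": [
    {"tx":2,"ty":0,"tz":0,"wx":0,"wy":0,"wz":0,"gripper":0},
    {"tx":4,"ty":0,"tz":0,"wx":0,"wy":0,"wz":0,"gripper":0},
    {"tx":6,"ty":0,"tz":0,"wx":0,"wy":0,"wz":0,"gripper":0},
    {"tx":8,"ty":0,"tz":0,"wx":0,"wy":0,"wz":0,"gripper":0},
    {"tx":8,"ty":0,"tz":0,"wx":0,"wy":0,"wz":0,"gripper":0}
  ]
}}

```text
time: 17.97
position: [0.4787, 0.0999, 0.0062]
tool_rot: [3.087, -0.575, -0.012]
ft_force: [-10.6, 2.4, 7.9]
grip_width: 0.002
grip_force: 5.5
```

>>> {"op": "jog_arm", "data": {
  "increments": [
    {"tx":1,"ty":0,"tz":0,"wx":0,"wy":0,"wz":0,"gripper":0},
    {"tx":2,"ty":0,"tz":0,"wx":0,"wy":0,"wz":0,"gripper":0},
    {"tx":3,"ty":0,"tz":0,"wx":0,"wy":0,"wz":0,"gripper":0},
    {"tx":3,"ty":0,"tz":0,"wx":0,"wy":0,"wz":0,"gripper":0},
    {"tx":3,"ty":0,"tz":0,"wx":0,"wy":0,"wz":0,"gripper":0}
  ]
}}

```text
time: 18.38
position: [0.4809, 0.099, 0.0062]
tool_rot: [3.087, -0.574, -0.014]
ft_force: [-11.8, 3.5, 9.6]
grip_width: 0.007
grip_force: 6.0
```

```bash
python3 -c "
from h import *
go((-182,-24,7)); print(tuby('top'))"
```

```text
t 18.38 cradle [-182.1  -23.8    6.2] F [-11.8   3.5   9.6] w 0.007
turn [0.003 0.008 0.007]
(-182, -24, 7) shift [ 0.1  0.2 -0.8]
(np.float64(-3.6971883072668272), np.float64(1.4863057688263717), array([-0.2, -1.3,  0.2,  1.5]))
```

>>> {"op": "jog_arm", "data": {
  "increments": [
    {"tx":0,"ty":-3,"tz":0,"wx":0,"wy":0,"wz":0,"gripper":0},
    {"tx":0,"ty":-6,"tz":0,"wx":0,"wy":0,"wz":0,"gripper":0},
    {"tx":0,"ty":-9,"tz":0,"wx":0,"wy":0,"wz":0,"gripper":0},
    {"tx":0,"ty":-12,"tz":0,"wx":0,"wy":0,"wz":0,"gripper":0},
    {"tx":0,"ty":-15,"tz":0,"wx":0,"wy":0,"wz":0,"gripper":0}
  ]
}}

```text
time: 18.9
position: [0.483, 0.1082, 0.004]
tool_rot: [3.079, -0.577, -0.023]
ft_force: [-13.9, -5.5, 2.0]
grip_width: 0.007
grip_force: 6.5
```

```bash
python3 -c "
from h import *
go((-182,4,7)); i=cam('top'); print([(np.round(d['bbox']),round(d['conf'],2)) for c in('top','side') for d in vision.spot_in(c,'keeper_tab')])
s=ctrl.get_state(); c,n=np.cos(q[2]),np.sin(q[2]); f=s['ft_force']; print('Fcradle',c*f[0]+n*f[1],-n*f[0]+c*f[1],f[2])"
```

```text
t 18.9 cradle [-183.6  -14.6    4. ] F [-13.9  -5.5   2. ] w 0.007
turn [0.012 0.013 0.005]
(-182, 4, 7) shift [  1.6 -18.5  -3.3]
[(array([321., 221., 327., 253.]), 0.63)]
Fcradle -10.773225011500536 -8.662357442750029 1.6240376871674127
```

>>> {"op": "jog_arm", "data": {
  "increments": [
    {"tx":1,"ty":2,"tz":0,"wx":0,"wy":0,"wz":0,"gripper":0},
    {"tx":2,"ty":4,"tz":0,"wx":0,"wy":0,"wz":0,"gripper":0},
    {"tx":4,"ty":4,"tz":0,"wx":0,"wy":0,"wz":0,"gripper":0},
    {"tx":5,"ty":4,"tz":0,"wx":0,"wy":0,"wz":0,"gripper":0},
    {"tx":5,"ty":4,"tz":0,"wx":0,"wy":0,"wz":0,"gripper":0}
  ]
}}

```text
time: 19.47
position: [0.4856, 0.1078, 0.0039]
tool_rot: [3.086, -0.573, -0.025]
ft_force: [-12.9, 4.3, 0.5]
grip_width: 0.004
grip_force: 7.6
```

```bash
cat >> h.py <<'E'
def fc():
    s=ctrl.get_state(); c,n=np.cos(q[2]),np.sin(q[2]); f=s['ft_force']; print('Fcradle',[round(float(v),1) for v in (c*f[0]+n*f[1],-n*f[0]+c*f[1],f[2])],(w2c(q,s['position'])*1e3).round(1))
E
python3 -c "
from h import *
fc()"
```

```text
Fcradle [-13.6, -0.7, 0.5] [-181.   -14.     3.9]
```

>>> {"op": "jog_arm", "data": {
  "increments": [
    {"tx":0,"ty":-3,"tz":0,"wx":0,"wy":0,"wz":0,"gripper":0},
    {"tx":0,"ty":-6,"tz":0,"wx":0,"wy":0,"wz":0,"gripper":0},
    {"tx":0,"ty":-9,"tz":0,"wx":0,"wy":0,"wz":0,"gripper":0},
    {"tx":0,"ty":-12,"tz":0,"wx":0,"wy":0,"wz":0,"gripper":0},
    {"tx":0,"ty":-14,"tz":0,"wx":0,"wy":0,"wz":0,"gripper":0}
  ]
}}

```text
time: 19.88
position: [0.4882, 0.1151, 0.0028]
tool_rot: [3.076, -0.576, -0.031]
ft_force: [-18.4, -6.7, 2.6]
grip_width: 0.002
grip_force: 8.3
```

```bash
python3 -c "
from h import *
fc(); print([(np.round(d['bbox']),round(d['conf'],2)) for c in('side',) if cam(c) for d in vision.spot_in(c,'keeper_tab')],tuby('top'))"
```

```text
Fcradle [-14.7, -13.0, 2.6] [-181.2   -6.2    2.8]
[(array([334., 377., 386., 443.]), 0.27)] (np.float64(-3.7399518881440703), np.float64(0.765273515623315), array([-0.6,  1.2,  0.3, -0.2]))
```

>>> {"op": "jog_arm", "data": {
  "increments": [
    {"tx":-1,"ty":-3,"tz":0,"wx":0,"wy":0,"wz":0,"gripper":0},
    {"tx":-1,"ty":-5,"tz":0,"wx":0,"wy":0,"wz":0,"gripper":0},
    {"tx":-1,"ty":-7,"tz":0,"wx":0,"wy":0,"wz":0,"gripper":0},
    {"tx":-1,"ty":-9,"tz":0,"wx":0,"wy":0,"wz":0,"gripper":0},
    {"tx":-1,"ty":-10,"tz":0,"wx":0,"wy":0,"wz":0,"gripper":0}
  ]
}}

```text
time: 20.5
position: [0.4892, 0.1178, 0.0027]
tool_rot: [3.065, -0.579, -0.037]
ft_force: [-27.1, -22.9, 15.4]
grip_width: 0.003
grip_force: 18.6
```

```bash
python3 -c "
from h import *
fc()"
```

```text
Fcradle [-16.8, -31.3, 15.4] [-181.3   -3.3    2.7]
```

```bash
cat >> h.py <<'E'
def plate():
    ys=np.arange(20,90,2.)
    for nm,im in(('before',cv2.imread('pics/top0.png')),('now',cam('top')['color'])):
        i=CAM
        for x in(-147,-143,-139):
            u=proj(i,c2w(q,np.c_[np.full(len(ys),x/1e3),ys/1e3,np.full(len(ys),.06)])).astype(np.float32)
            # blue channel separates wood (low) from metal (high)
            print(nm,x,cv2.remap(im[...,0],u[:,0],u[:,1],cv2.INTER_CUBIC)[:,0].tolist())
CAM=cam('top')
E
python3 -c "
from h import *
plate(); fc()"
```

```text
before -147 [158, 157, 157, 156, 154, 152, 154, 158, 158, 155, 155, 156, 151, 139, 118, 95, 87, 90, 95, 93, 91, 90, 85, 86, 88, 85, 85, 88, 88, 87, 87, 87, 91, 94, 93]
before -143 [156, 159, 154, 151, 156, 156, 155, 156, 156, 156, 153, 151, 147, 134, 114, 97, 89, 91, 92, 92, 91, 88, 85, 84, 79, 81, 87, 87, 85, 83, 78, 77, 82, 90, 91]
before -139 [152, 155, 156, 156, 157, 157, 156, 154, 152, 153, 156, 154, 149, 139, 125, 107, 95, 86, 85, 86, 84, 82, 84, 78, 72, 79, 82, 81, 84, 81, 72, 71, 77, 82, 80]
now -147 [62, 64, 64, 68, 68, 66, 74, 76, 74, 75, 74, 76, 76, 76, 75, 79, 82, 79, 77, 72, 73, 74, 68, 70, 74, 68, 68, 73, 68, 61, 66, 69, 66, 65, 68]
now -143 [68, 69, 67, 67, 72, 76, 78, 74, 74, 77, 81, 81, 78, 78, 79, 77, 76, 76, 77, 80, 82, 73, 65, 64, 67, 69, 70, 70, 68, 70, 70, 65, 62, 64, 62]
now -139 [68, 64, 63, 63, 67, 71, 75, 77, 78, 81, 83, 80, 77, 77, 81, 82, 78, 75, 74, 67, 68, 74, 71, 70, 72, 67, 65, 67, 66, 67, 71, 67, 60, 61, 59]
Fcradle [-17.5, -28.6, 13.7] [-181.4   -3.4    2.7]
```

```bash
cat >> h.py <<'E'
def plate2(x=-.143,zs=(.03,.045,.06)):
    i=cam('side'); ys=np.arange(-80,0,2.5); out=[]
    for nm,im in(('before',cv2.imread('pics/side0.png')),('now',i['color'])):
        for z in zs:
            u=proj(i,c2w(q,np.c_[np.full(len(ys),x),ys/1e3,np.full(len(ys),z)])).astype(np.float32)
            v=cv2.remap(im,u[:,0],u[:,1],cv2.INTER_LINEAR)[:,0].astype(int); print(nm,z,(v[:,2]-v[:,0]).tolist())
E
python3 -c "
from h import *
plate2()
a=cv2.imread('pics/side0.png'); b=cam('side')['color']
d=cv2.absdiff(a,b).max(2)[205:275,285:365]
for c,im in(('a',a),('b',b)):
  print(c)
  for r in range(216,266,2): print(r,''.join('#' if v<50 else ('m' if s<22 else '.') for v,s in zip(im[r,290:362].max(1),im[r,290:362].max(1).astype(int)-im[r,290:362].min(1))))"
```

```text
before 0.03 [40, 40, 40, 39, 34, 25, 15, 8, 4, 2, 0, 1, 1, 1, 0, 0, 0, 1, 1, 1, 1, 2, 2, 2, 1, 1, 1, 2, 2, 2, 1, 1]
before 0.045 [12, 7, 5, 2, 2, 2, 2, 3, 2, 2, 2, 2, 2, 4, 5, 6, 7, 6, 6, 6, 5, 3, 2, 2, 2, 3, 4, 3, 3, 3, 2, 2]
before 0.06 [8, 8, 8, 7, 9, 11, 16, 19, 21, 21, 21, 19, 16, 13, 12, 10, 10, 10, 11, 12, 11, 9, 7, 5, 4, 2, 2, 2, 3, 3, 2, 2]
now 0.03 [42, 42, 42, 40, 35, 26, 16, 8, 4, 2, 2, 1, 1, 2, 1, 1, 1, 0, 0, 0, 1, 1, 1, 2, 1, 2, 2, 2, 2, 3, 2, 2]
now 0.045 [11, 9, 7, 5, 4, 3, 4, 3, 2, 2, 1, 2, 3, 4, 5, 7, 7, 7, 7, 6, 6, 6, 7, 7, 8, 8, 8, 6, 5, 4, 2, 1]
now 0.06 [8, 7, 7, 7, 10, 13, 18, 21, 22, 24, 23, 21, 19, 19, 20, 21, 22, 22, 20, 17, 16, 12, 9, 7, 5, 4, 2, 2, 0, 2, 3, 3]
a
216 ........................................................................
218 ........................................................................
220 ........................................................................
222 .................mmmmmmmmmmmmmmmmmmm....................................
224 .................mmmmmmmmmmmmmmmmmmmmm..................................
226 ............
[... 2750 characters left out ...]
.......
248 ..................................mmmmmmmmmmmmmmmmmmmmmmmmm.............
250 .................................mmmmmmmmmmmmmmmmmmmmmmmmmmm............
252 .................................mmmmmmmmmmmmmmmmmmmmmmmmmmm............
254 .................................mmmmmmmmmmmmmmmmmmmmmmmmmm.............
256 .................................mmmmmm.................................
258 ........................................................................
260 ........................................................................
262 ........................................................................
264 ........................................................................
```

```bash
python3 -c "
from h import *
a=cv2.imread('pics/side0.png'); b=cam('side')['color']
for im in(a,b):
  for c in(325,326,327,328): print(c,[int(p.max())-int(p.min()) for p in im[204:234,c]],'|',im[204:234,c].max(1).tolist())
i=CAM; i=cam('side')
for y in(-4,0,10,14,18,22): print(y,proj(i,c2w(q,[-.15,y/1e3,.088]))[0].round(1))
fc()"
```

```text
325 [78, 91, 96, 96, 94, 92, 88, 89, 92, 93, 91, 90, 89, 88, 89, 89, 79, 51, 20, 4, 1, 1, 1, 1, 2, 3, 2, 2, 2, 2] | [142, 163, 172, 174, 171, 166, 159, 160, 165, 166, 164, 162, 160, 159, 160, 163, 159, 143, 115, 87, 74, 73, 72, 77, 91, 111, 119, 109, 103, 103]
326 [84, 93, 97, 97, 95, 93, 90, 92, 95, 94, 92, 91, 90, 90, 89, 90, 81, 54, 22, 5, 2, 1, 1, 2, 2, 2, 3, 2, 2, 3] | [151, 168, 174, 174, 171, 167, 163, 166, 170, 170, 166, 164, 162, 161, 162, 165, 161, 146, 119, 89, 76, 74, 73, 79, 94, 115, 126, 124, 122, 124]
327 [85, 94, 96, 95, 94, 94, 94, 94, 95, 93, 93, 92, 92, 92, 92, 92, 82, 56, 26, 9, 6, 6, 5, 4, 4, 4, 2, 3, 2, 2] | [154, 169, 172, 171, 170, 169, 169, 169, 170, 168, 167, 166, 165, 166, 167, 168, 163, 149, 123, 94, 80, 79, 80, 87, 100, 116, 127, 128, 127, 125]
328 [86, 94, 94, 94, 94, 95, 95, 94, 93, 91, 93, 94, 93, 94, 95, 95, 86, 65, 41, 30, 29, 28, 23, 18, 13, 9, 5, 2, 1, 1] | [155, 169, 170, 168, 168, 170, 171, 170, 167, 165, 167, 168, 167, 168, 170, 172, 167, 155, 135, 114, 105, 103, 103, 108, 114, 121, 124, 119, 112, 105]
325 [4, 5, 5, 5, 2, 8, 23, 23, 7, 4, 6, 5, 
[... 387 characters left out ...]
, 98, 135, 160, 166, 163, 157, 146, 132, 119, 102]
327 [1, 3, 1, 1, 2, 6, 15, 19, 16, 21, 30, 34, 30, 17, 6, 2, 2, 3, 4, 8, 18, 32, 38, 34, 28, 20, 12, 5, 1, 0] | [51, 48, 46, 45, 43, 42, 47, 53, 56, 64, 76, 85, 87, 77, 61, 55, 58, 62, 70, 88, 116, 144, 159, 160, 156, 151, 145, 136, 124, 104]
328 [27, 29, 30, 30, 30, 34, 40, 46, 48, 54, 63, 65, 56, 36, 17, 9, 8, 5, 6, 8, 12, 17, 20, 18, 16, 13, 7, 3, 1, 1] | [78, 80, 80, 78, 75, 76, 83, 90, 96, 107, 122, 133, 135, 119, 92, 78, 77, 79, 89, 108, 129, 144, 150, 149, 145, 142, 135, 127, 113, 96]
-4 [324.  222.2]
0 [324.2 221.2]
10 [324.7 218.8]
14 [324.9 217.9]
18 [325.  216.9]
22 [325.2 216. ]
Fcradle [-16.0, -28.2, 13.0] [-181.3   -3.3    2.7]
```

The tab's edge has moved about 18.5 mm and it is now against a hard stop, so the keeper is across. I'll relax sideways and withdraw.

>>> {"op": "jog_arm", "data": {
  "increments": [
    {"tx":0,"ty":4,"tz":0,"wx":0,"wy":0,"wz":0,"gripper":0},
    {"tx":0,"ty":8,"tz":0,"wx":0,"wy":0,"wz":0,"gripper":0},
    {"tx":-3,"ty":11,"tz":0,"wx":0,"wy":0,"wz":0,"gripper":0},
    {"tx":-7,"ty":11,"tz":0,"wx":0,"wy":0,"wz":0,"gripper":0},
    {"tx":-11,"ty":11,"tz":0,"wx":0,"wy":0,"wz":0,"gripper":0}
  ]
}}

```text
time: 21.32
position: [0.4827, 0.1216, 0.0042]
tool_rot: [3.085, -0.575, -0.013]
ft_force: [-2.8, -3.3, -1.8]
grip_width: 0.007
grip_force: 2.2
```

>>> {"op": "jog_arm", "data": {
  "increments": [
    {"tx":-8,"ty":0,"tz":0,"wx":0,"wy":0,"wz":0,"gripper":0},
    {"tx":-16,"ty":0,"tz":0,"wx":0,"wy":0,"wz":0,"gripper":0},
    {"tx":-24,"ty":0,"tz":0,"wx":0,"wy":0,"wz":0,"gripper":0},
    {"tx":-32,"ty":0,"tz":-4,"wx":0,"wy":0,"wz":0,"gripper":0},
    {"tx":-36,"ty":0,"tz":-20,"wx":0,"wy":0,"wz":0,"gripper":0}
  ]
}}

```text
time: 21.73
position: [0.4516, 0.1364, 0.0259]
tool_rot: [3.088, -0.575, -0.005]
ft_force: [1.0, 0.4, 0.1]
grip_width: 0.008
grip_force: 0.0
```

>>> {"op": "jog_arm", "data": {
  "increments": [
    {"tx":0,"ty":0,"tz":-35,"wx":0,"wy":0,"wz":0,"gripper":0},
    {"tx":0,"ty":0,"tz":-70,"wx":0,"wy":0,"wz":0,"gripper":0},
    {"tx":0,"ty":0,"tz":-105,"wx":0,"wy":0,"wz":0,"gripper":0},
    {"tx":0,"ty":0,"tz":-140,"wx":0,"wy":0,"wz":0,"gripper":0},
    {"tx":0,"ty":0,"tz":-170,"wx":0,"wy":0,"wz":0,"gripper":0}
  ]
}}

```text
time: 22.15
position: [0.4545, 0.1372, 0.2004]
tool_rot: [-3.087, 0.573, -0.006]
ft_force: [0.4, 0.4, 0.4]
grip_width: 0.004
grip_force: 0.0
```

```bash
python3 -c "
from h import *
fc()
a=cv2.imread('pics/side0.png'); b=cam('side')['color']
for c,im in(('a',a),('b',b)):
  print(c)
  for r in range(214,246): print(r,''.join('#' if v<50 else ('m' if s<22 else '.') for v,s in zip(im[r,296:362].max(1),im[r,296:362].max(1).astype(int)-im[r,296:362].min(1))))
print(tuby('side'),tuby('top'))"
```

```text
Fcradle [2.3, 2.2, 3.8] [-217.9    4.1  206. ]
a
214 ..................................................................
215 ..................................................................
216 ..................................................................
217 ..................................................................
218 ..................................................................
219 ..................................................................
220 ..................................................................
221 ..................................................................
222 ...........mmmmmmmmmmmmmmmmmmm....................................
223 ...........mmmmmmmmmmmmmmmmmmmmm..................................
224 ...........mmmmmmmmmmmmmmmmmmmmm..................................
225 ...........mmmmmmmmmmmmmmmmmmmmm....mmmmmmm.......................
226 ...........mmmmmmmmmmmmmmmmmmmmm....mmmmmmmmmmmmmmmmmm............
227 ............mmmmmmmmmmmmmmmmmmmmm..mmmmmmmmmmmmmmmmmmmm...........
228 .............mmmm.........mmmmmmm..mmmmmmmmmmmmmmmmmm
[... 2991 characters left out ...]
..mmmm
239 ..................###.........mmmmmmmmmmmmmmmmmmmmmmmmmm......mmmm
240 ..................##..........mmmmmmmmmmmmmmmmmmmmmmmmm.......mmmm
241 ..............................mmmmmmmmmmmmmmmmmmmmmmmm........mmmm
242 .............................mmmmmmmmmmmmmmmmmmmmmmmmm.........mmm
243 .............................mmmmmmmmmmmmmmmmmmmmmmmmm...........m
244 .............................mmmmmmmmmmmmmmmmmmmmmmmmm............
245 .............................mmmmmmmmmmmmmmmmmmmmmmmmm............
(np.float64(-0.2973049170091542), np.float64(2.445021264775487), array([ 1. , -0. ,  2.9,  0. ])) (np.float64(-2.5080146674230543), np.float64(1.9157121306829519), array([ 0.3, -0.3, -0.7,  2.4]))
```

The handle stays about 7 px (16 mm) in after release, the tab is across, and the column is on the line. One settling call, then hand in.

>>> {"op": "jog_arm", "data": {
  "increments": [
    {"tx":0,"ty":0,"tz":0,"wx":0,"wy":0,"wz":0,"gripper":0},
    {"tx":0,"ty":0,"tz":0,"wx":0,"wy":0,"wz":0,"gripper":0},
    {"tx":0,"ty":0,"tz":0,"wx":0,"wy":0,"wz":0,"gripper":0},
    {"tx":0,"ty":0,"tz":0,"wx":0,"wy":0,"wz":0,"gripper":0},
    {"tx":0,"ty":0,"tz":0,"wx":0,"wy":0,"wz":0,"gripper":0}
  ]
}}

```text
time: 22.87
position: [0.4537, 0.1357, 0.1965]
tool_rot: [3.088, -0.576, -0.001]
ft_force: [-0.3, -0.5, -0.8]
grip_width: 0.011
grip_force: 0.0
```

```bash
python3 -c "
from bench import ctrl
print(ctrl.close_job())"
```

```text
the job is handed in; nothing more can be done
None
```

I handed the job in at about 23 s: by the last camera check the column lies on the line within about 3 mm, the handle stays about 16 mm in after release and the keeper is about 19 mm across. The hand-in returned no verdict, and I did not re-measure the cups, pot and brush, though the arm felt no contact near them.

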